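# Count gold finial balls into the drying board and cover them

## Robot

A 6-joint arm with a two-finger parallel gripper is mounted at the origin on the work surface. World frame = base frame: x ahead of the robot, y to its left, z up, the work surface at z = 0. Lengths are in m, angles in rad, forces in N, time in s.
With the tool pointing down it reaches from about 0.35 to 0.975 m from the base axis. Payload 17.4 kg.
Tool frame: the origin (TCP) lies midway between the tips of the shut fingers; the grasp point (between the pads) lies 19 mm behind it (manip.grip_depth is the distance from the TCP to the grasp point, in m); z points along the fingers, x is the direction in which the jaws open and shut, and the axes are right-handed (so a half turn about z gives the same grasp; the last joint's range is limited). The gripper opens to 85 mm and grips with 20 to 120 N. Pads are 22 mm wide; open, the fingers measure 114 mm over their backs; the gripper's body (76 mm by 85 mm) begins 54 mm behind the grasp point. The pads swing forward as they close: fully open they stand 13 mm farther back than shut.
Start: joints at [1.178, 0.116, 1.442, -0, 1.584, -0.038], TCP at [0.235, 0.633, 0.195] pointing down, gripper open.
Joint ranges: [-2.83, 2.83], [-0.83, 2.19], [0.07, 2.5], [-1.14, 4.28], [0.01, 3], [-2.97, 2.97]. Speed limits (rad/s): [1.89, 1.89, 2.22, 3.14, 3.14, 3.14].

## Interface

Orientations are given as [roll, pitch, yaw] about the fixed x, y, z axes, in that order (R = Rz(yaw) Ry(pitch) Rx(roll)).
In Python, from bench import manip gives the robot as it stands.
- The arm moves only by the shell command python3 -m crank 'ROWS' [FORCE]. ROWS is JSON, a list that holds one entry, the list of rows, each a list of 7 numbers: the shift along the world's x, y, z in m, then the turn, a rotation vector about the world's x, y, z in degrees, then the closure, from 0 (fully open) to 1 (shut). In form: [[[tx, ty, tz, rx, ry, rz, grip], ...]]. A call has 1 to 5 rows; each row is the pose to reach, as a shift and turn from the pose commanded when the call began; what a row does not reach only later rows make up. A row lasts 1/10 s, in which the tool goes at most 50 mm and 8.59 degrees, less where a joint would pass 70% of its speed; a pose out of reach is approached as far as the arm can. A call with a gripper value outside its range is refused whole. The fingers move at their own pace and stop on an object; FORCE is the grip in N (left out, the last holds). Time passes only in rows, so rows that repeat a pose let the fingers close. It gives the time, the measured TCP pose, the force and the opening at its end, in the units of the state.
- manip.get_state(): the state, without advancing time (a new reading comes with each control period).
- manip.read_camera(name): name is "scene" or "side" or "wrist"; returns a dict with "pixels" (420x560x3 uint8, red, green, blue), "vertical_fov" (degrees; the focal length in pixels is half the picture's height over the tangent of half this angle, whatever the lens; pixels are square), "cx", "cy" (the principal point, pixels), "R" (3x3) and "t" (3): a world point X has camera coordinates R X + t. Camera axes: x right, y down, z forward; pixel columns grow to the right and rows downward; lengths in m; the calibration is good to about 2 mm. A picture is of the moment at which its call begins. There is no depth.
- manip.sign_off(): hands the job in, once; it reports no verdict.
Trained networks look in a picture, given as the dict that the camera call returned (one of the last four; its "shot" number tells which), for a name from the list of things; names that differ only in an ending like _2 or _b are one class to them, and where a whole thing is asked for, a point or a joint stands for the part that bears it (a point fixed in the world has none). Each returns a list of dicts, best first, with "confidence" (0 to 1); they miss things now and then, are a little off and sometimes report something else, mostly with a low value. They report only what shows in the picture. A call takes as long as a camera call. They do not tell look-alikes from the thing itself.
- manip.spot_in(picture, thing): "position" ([column, row] in pixels, amid what is visible of it).
- manip.pinpoint(picture, thing): "position" ([column, row] in pixels: a listed point, or the origin of a listed thing).
The state is a dict: "t": time; "qpos": joint angles; "dq": joint speeds; "effort": joint torques, N m; "tcp_pos": TCP position; "tcp_rot": TCP orientation; "ft_force": force on the tool from outside, world axes, zero at the start; "ft_torque": the same for the moment, N m; "finger_gap": opening from 0.0 (shut) to 1.0 (fully open).
Only numpy, scipy, OpenCV 4.12 (cv2) and the standard library are available. Lean on these libraries where they do the work, as an engineer would, in place of code of your own. Each camera call takes 0.05 s, during which the arm holds its last target.

## Task

In the prop shop, put every gold ball from the sloped bin into the blue channel of the counting board, then lift the board by its handle so that the balls roll in and fill all four pockets, and lower it fully so that the extra balls run back into the channel; the tilting must fill the pockets, so do not touch balls by hand beyond the channel. Then lay one spacer stick squarely across the board on each pair of red marks, centred, and set the blue panel squarely and level on the two sticks, midway between them, clear of the balls. Leave the cup and the jar alone.

Things in the scene. Friction and masses are not known exactly. Their poses are not given: they have to be found in the camera images.
- board (a joint): hinge of the counting board, rad: 0 = at rest on its stand, grows as the handle end is lifted; stop at 0.6; it falls back to 0 slowly by its own weight when let go. Lifting the handle takes about 4 N. Lifting to 0.5 rad for some 2 s rolls the balls into the pockets; when lowered, balls not in a pocket run back into the channel
- board_hinge (a point): hinge axis of the wooden counting board: mid-width, at its underside; turns with the board. Board frame (mm in all entries): x from handle end to pocket end (away from the robot at yaw 0), y along the hinge, z up. Board: x -188 to 26, y -96 to 96. Side rails (8 thick) and far ledge (x -10 to 26) top at z 48, level at rest. Inner floor slopes 6 deg down to the handle: z = 32 + 0.105 x
- board_handle (a point): middle of the handle, a round steel bar 12 mm thick and 100 long along y, at (-222, 0, 30) in the board frame; 28 mm of room between it and the end wall. The pads can turn about it as the board tilts. Beside it is the blue-floored channel: x -180 to -98, y -88 to 88, end wall x -188 to -180 with its top at z 34
- seat_near (a point): where the centre of the near spacer stick belongs: over the mid-line, between the red marks on the side rails, at (-75, 0, 56) in the board frame, 8 mm above the rail tops
- seat_far (a point): where the centre of the far spacer stick belongs: over the red marks on the far ledge, at (12, 0, 56) in the board frame
- panel_rest (a point): where the panel's origin belongs: midway between the seated sticks, at (-31.5, 0, 64) in the board frame, the height of the sticks' tops. Balls in pockets stand about 7 mm above the rails, so the panel needs the sticks to clear them
- bin: fixed black bin, 146 x 206 mm, with 2 x 4 open compartments (70 mm in x by 50 mm in y, walls 5 thick and only 10 high), floor sloping 8 deg down towards the robot (-x of the bin); origin: centre of the underside, floor 20 mm above it at the middle; wall tops 20 to 40 mm above the table. Each compartment holds at most one ball, lying against its front (-x) wall; best pinched along the bin's x
- mat: fixed black rubber mat 280 x 260 x 3 mm on which the panel and, on either side of it in x, the sticks lie at the start; origin: centre of the underside
- panel: loose blue plywood panel, 120 (x) x 200 (y) x 6 mm, 150 g, with a wooden grip block 18 (x) x 60 (y) x 28 high standing on the middle of it; origin: centre of the underside
- pocket0 (a point): Between channel and pockets (x -96 to -10) three ribs, 4 wide, 9 high, at y -44, 0, 44, make four lanes; each ends in a black-floored pocket, x -48 to -10, 10 deep, that holds one ball; balls roll straight along a lane, further ones wait before it. This: centre of a ball seated in pocket 0 (counted from -y), at (-30, -67, 37) in the board frame
- pocket1 (a point): centre of a ball seated in pocket 1 (counted from -y), at (-30, -22, 37) in the board frame
- pocket2 (a point): centre of a ball seated in pocket 2 (counted from -y), at (-30, 22, 37) in the board frame
- pocket3 (a point): centre of a ball seated in pocket 3 (counted from -y), at (-30, 67, 37) in the board frame
- stick_a: loose spacer stick of pale wood, 16 x 216 x 16 mm, long along its y, 30 g; origin at its centre. The two sticks are alike
- stick_b: loose spacer stick of pale wood, 16 x 216 x 16 mm, long along its y, 30 g; origin at its centre. The two sticks are alike
- ball0: gold-painted wooden ball, 36 mm across, 18 g, origin at its centre; rolls on a slope over 3 deg, comes to rest by itself on the level. None if absent
- ball1: gold-painted wooden ball, 36 mm across, 18 g, origin at its centre; rolls on a slope over 3 deg, comes to rest by itself on the level. None if absent
- ball2: gold-painted wooden ball, 36 mm across, 18 g, origin at its centre; rolls on a slope over 3 deg, comes to rest by itself on the level. None if absent
- ball3: gold-painted wooden ball, 36 mm across, 18 g, origin at its centre; rolls on a slope over 3 deg, comes to rest by itself on the level. None if absent
- ball4: gold-painted wooden ball, 36 mm across, 18 g, origin at its centre; rolls on a slope over 3 deg, comes to rest by itself on the level. None if absent
- ball5: gold-painted wooden ball, 36 mm across, 18 g, origin at its centre; rolls on a slope over 3 deg, comes to rest by itself on the level. None if absent
- ball6: gold-painted wooden ball, 36 mm across, 18 g, origin at its centre; rolls on a slope over 3 deg, comes to rest by itself on the level. None if absent
- cup: white plastic cup, 80 mm wide, 100 high; bystander, beyond the work
- jar: jar with yellow lid, 70 mm wide, 80 high; bystander
Mind the look-alikes: they are no part of the job. Leave any green or orange look-alike of the ball3 alone. What is shaped like the ball0 but turquoise is not meant.

How it is judged:
By the outcome, as a careful person would: the job done as asked, in the order asked, and still so for the second after the job is handed in, with the robot touching nothing.
Of ball0, ball1, ball2, ball3, ball4, ball5, ball6 only 5 to 7 are there at a start; the rules pass over those that are not, and their reading is None.
At some moment in a run one of panel may be knocked a few centimetres aside while the robot is not near it.
Once in a run the grip may slacken for a moment while it holds something.
It also fails if it takes over 208 s, if anything falls off the work surface, if the arm or the gripper's body presses on something with over 40 N, if the wrist force passes 120 N, or if a joint passes its speed limit or range.

## Working session

There is one attempt and no reset: what is moved stays moved. The work goes in short steps, Python scripts to look and compute and a shell command to move; the robot and the scene stay as the last step left them, time stands still between calls to the robot, and variables do not carry over. Pictures are saved under pics/ and viewed, and the job is handed in when it is done.

```bash
ls; mkdir -p pics; cat > h.py <<'E'
import numpy as np, cv2
from bench import manip
def shot(cam,fn=None):
    p=manip.read_camera(cam)
    if fn: cv2.imwrite('pics/'+fn+'.png',p['pixels'][:,:,::-1])
    return p
def cal(p):
    f=210/np.tan(np.radians(p['vertical_fov'])/2)
    return f,p['cx'],p['cy'],np.array(p['R']),np.array(p['t'])
def proj(p,X):
    f,cx,cy,R,t=cal(p); X=np.atleast_2d(X); c=X@R.T+t
    return np.c_[cx+f*c[:,0]/c[:,2],cy+f*c[:,1]/c[:,2]]
def ray(p,uv):
    f,cx,cy,R,t=cal(p)
    d=R.T@np.array([(uv[0]-cx)/f,(uv[1]-cy)/f,1]); return -R.T@t,d
def atz(p,uv,z):
    o,d=ray(p,uv); return o+d*(z-o[2])/d[2]
def tri(l):
    A=np.zeros((3,3));b=np.zeros(3)
    for p,uv in l:
        o,d=ray(p,uv);d=d/np.linalg.norm(d);M=np.eye(3)-np.outer(d,d);A+=M;b+=M@o
    return np.linalg.solve(A,b)
E
python3 - <<'E'
from h import *
np.set_printoptions(precision=3,suppress=True)
for c in ['scene','side','wrist']:
    p=shot(c,c+'0'); f,cx,cy,R,t=cal(p); print(c,f,cx,cy,-R.T@t,R[2])
    if c!='wrist':
        for n in ['board_hinge','board_handle','seat_near','seat_far','panel_rest','bin','mat','panel','stick_a','ball0','pocket0','pocket3','cup','jar']:
            print(n,[(np.round(d['position'],1).tolist(),round(d['confidence'],2)) for d in manip.pinpoint(p,n)][:9])
print(manip.get_state(), manip.grip_depth)
E
```

```text
pics
scene 403.4203462455275 279.2434958135755 207.92095130716783 [1.12  0.246 0.825] [-0.589 -0.244 -0.77 ]
board_hinge [([276.8, 256.4], 0.9)]
board_handle [([309.2, 182.9], 0.57)]
seat_near [([285.8, 215.9], 0.66)]
seat_far [([280.6, 230.5], 0.58), ([273.0, 248.8], 0.56), ([412.5, 213.9], 0.32)]
panel_rest [([278.4, 231.6], 0.86), ([252.1, 226.8], 0.5)]
bin [([171.0, 176.4], 0.98)]
mat [([271.3, 248.7], 0.73), ([140.9, 164.2], 0.6)]
panel []
stick_a [([412.2, 211.6], 0.65), ([414.5, 279.9], 0.58)]
ball0 [([188.7, 154.5], 0.69), ([141.3, 162.2], 0.66), ([200.5, 159.8], 0.6), ([156.4, 150.9], 0.51), ([219.5, 143.4], 0.51), ([172.2, 172.7], 0.5), ([173.5, 137.9], 0.45), ([170.6, 154.8], 0.44), ([229.2, 169.7], 0.4)]
pocket0 [([271.3, 234.6], 0.82), ([306.2, 248.2], 0.6), ([254.6, 227.6], 0.58), ([287.4, 242.9], 0.58), ([411.4, 273.7], 0.35)]
pocket3 [([271.3, 234.6], 0.82), ([306.2, 248.2], 0.6), ([254.6, 227.6], 0.58), ([287.4, 242.9], 0.58), ([411.4, 273.7], 0.35)]
cup [([323.7, 334.7], 0.72)]
jar [([170.5, 276.8], 0.62), ([279.9, 233.1], 0.3)]
side 478.9052605227393 276.0132461340
[... 837 characters left out ...]
211.4], 0.91), ([301.6, 217.8], 0.85), ([290.4, 200.8], 0.69), ([285.9, 189.7], 0.65), ([322.5, 183.7], 0.23)]
cup [([323.1, 185.7], 0.6)]
jar [([387.6, 256.1], 0.61)]
wrist 343.1073411476876 279.311949765045 208.49516327949945 [0.159 0.661 0.374] [ 0.295 -0.109 -0.949]
{'t': 1.55, 'qpos': array([ 1.178,  0.116,  1.442,  0.   ,  1.584, -0.038]), 'dq': array([-0.001, -0.   ,  0.002,  0.   ,  0.   ,  0.   ]), 'effort': array([  0.002, -73.174, -63.265,  -0.   ,   0.001,  -0.   ]), 'tcp_pos': array([0.234, 0.633, 0.195]), 'tcp_rot': array([-3.142,  0.   ,  1.216]), 'ft_force': array([-0.002, -0.892, -0.075]), 'ft_torque': array([-0.036,  0.013,  0.03 ]), 'finger_gap': 1.0003931359640696} 0.0187
```

View pics/scene0.png

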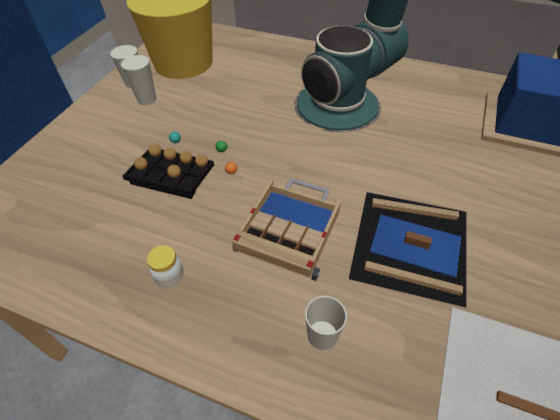

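View pics/side0.png

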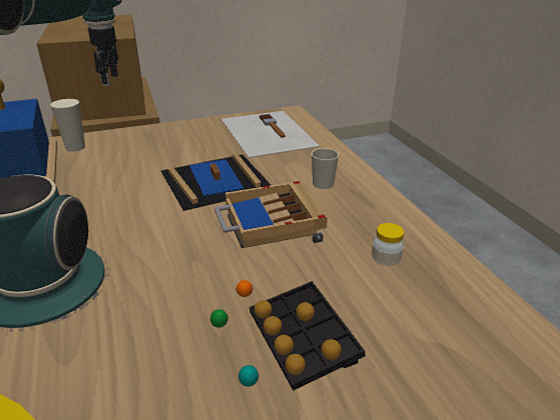

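View pics/wrist0.png

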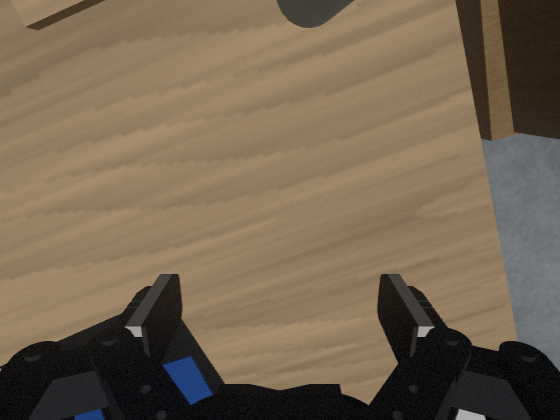

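```bash
python3 - <<'E'
import cv2
a=cv2.imread('pics/scene0.png');b=cv2.imread('pics/side0.png')
cv2.imwrite('pics/z1.png',cv2.resize(a[170:290,215:485],None,fx=2.95,fy=2.95,interpolation=2))
cv2.imwrite('pics/z2.png',cv2.resize(a[130:205,110:250],None,fx=5,fy=5,interpolation=2))
cv2.imwrite('pics/z3.png',cv2.resize(b[140:260,150:340],None,fx=4,fy=4,interpolation=2))
cv2.imwrite('pics/z4.png',cv2.resize(b[270:390,200:380],None,fx=4,fy=4,interpolation=2))
E
```

```text
(no output)
```

View pics/z1.png

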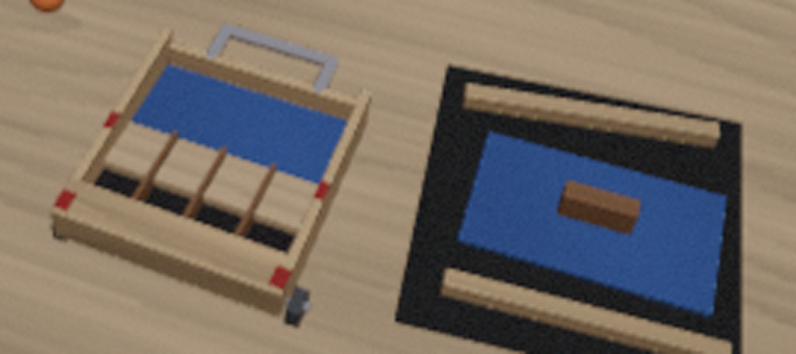

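View pics/z2.png

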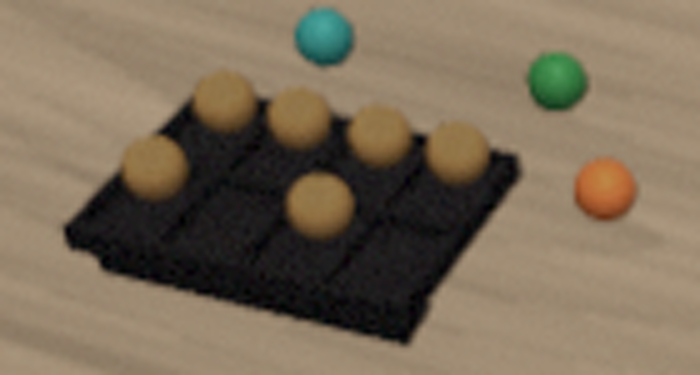

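View pics/z3.png

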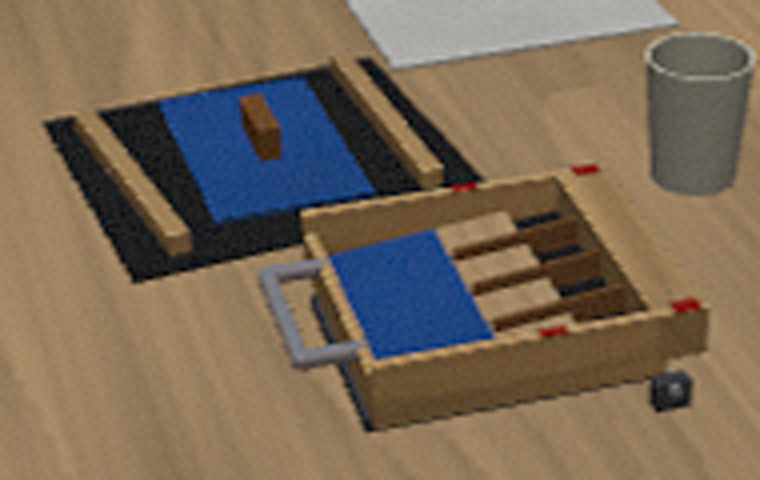

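View pics/z4.png

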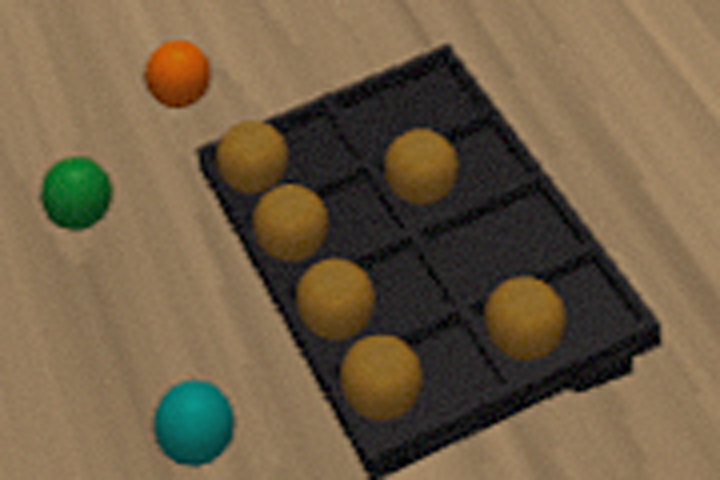

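```bash
cat > fit.py <<'E'
from h import *
from scipy.optimize import least_squares
def rz(a): return np.array([[np.cos(a),-np.sin(a),0],[np.sin(a),np.cos(a),0],[0,0,1]])
def fitpose(obs,x0,fixz=None):
    # obs: list of (p, Xlocal, uv)
    def r(v):
        z=fixz if fixz is not None else v[3]
        o=[]
        for p,X,uv in obs:
            o+=list((proj(p,rz(v[2])@np.array(X)+[v[0],v[1],z])[0]-uv))
        return np.array(o)
    s=least_squares(r,x0 if fixz is None else x0[:3],loss='soft_l1')
    return s.x,np.round(s.fun.reshape(-1,2),1)
E
python3 - <<'E'
from fit import *
np.set_printoptions(precision=4,suppress=True)
P=shot('scene');S=shot('side')
def Z(x0,y0,s): return lambda u,v:np.array([(u+.5)/s-.5+x0,(v+.5)/s-.5+y0])
z1=Z(215,170,2.95);z2=Z(110,130,5);z3=Z(150,140,4);z4=Z(200,270,4)
m=1e-3
B=[(P,(-75*m,-.092,.048),z1(112,120)),(P,(-75*m,.092,.048),z1(322,189)),(P,(12*m,-.092,.048),z1(65,200)),(P,(12*m,.092,.048),z1(281,277)),
(P,(-188*m,-.096,.048),z1(168,33)),(P,(-188*m,.096,.048),z1(370,93)),
(S,(-75*m,-.092,.048),z3(553,331)),(S,(-75*m,.092,.048),z3(464,188)),(S,(12*m,-.092,.048),z3(686,305)),(S,(12*m,.092,.048),z3(585,170)),
(S,(-188*m,-.096,.048),z3(370,368)),(S,(-188*m,.096,.048),z3(302,213)),(S,(-222*m,-.045,.03),z3(298,362)),(S,(-222*m,.045,.03),z3(266,270))]
v,r=fitpose(B,[.7,.2,-.2,.02]);print('board',v,r.tolist())
bd=v
for n,X in dict(handle=(-222,0,30),chan=(-140,0,30),near=(-75,0,56),far=(12,0,56),rest=(-31.5,0,64)).items(): print(n,rz(v[2])@(np.array(X)*m)+[v[0],v[1],v[3]])
f=[z2(*q) for q in [(225,101),(299,118),(380,135),(458,153),(155,168),(320,206)]]
g=[z4(*q) for q in [(381,377),(335,299),(291,222),(252,157),(525,318),(421,166)]]
for a,b in zip(f,g):
    X=tri([(P,a),(S,b)]);print('ball',X,np.round(proj(P,X)[0]-a,1))
print('front yaw')
pn=[(-.06,-.1,.006),(-.06,.1,.006),(.06,.1,.006),(.06,-.1,.006)]
O=[(P,q,z1(*u)) for q,u in zip(pn,[(490,132),(727,196),(714,313),(460,241)])]
O+=[(S,q,z3(*u)) for q,u in zip(pn,[(215,222),(163,103),(310,78),(375,190)])]
print('panel',*fitpose(O,[.5,.5,0],fixz=.003))
mt=[(-.14,-.13,.003),(-.14,.13,.003),(.14,-.13,.003)]
O=[(P,q,z1(*u)) for q,u in zip(mt,[(450,67),(741,124),(398,320)])]+[(S,mt[0],z3(135,281)),(S,mt[1],z3(45,122))]
print('mat',*fitpose(O,[.5,.5,0],fixz=0))
bn=[(-.073,-.103,.03),(-.073,.103,.03),(.073,.103,.04),(.073,-.103,.04)]
for n in ['stick_a']:
    print([tri([(P,a['position']),(S,b['position'])]) for a in manip.pinpoint(P,n)[:2] for b in manip.pinpoint(S,n)[:2]])
E
```

```text
board [ 0.6456  0.037  -0.04    0.0161] [[0.4, -0.3], [0.4, 0.5], [-0.2, -0.7], [0.9, 0.2], [-0.8, -2.1], [1.1, -0.4], [-0.0, 0.4], [0.3, 0.2], [0.1, 1.0], [0.2, 0.0], [0.7, 0.2], [-0.2, -0.5], [0.2, -1.3], [0.6, 2.8]]
handle [0.4238 0.0458 0.0461]
chan [0.5057 0.0426 0.0461]
near [0.5707 0.04   0.0721]
far [0.6576 0.0365 0.0721]
rest [0.6141 0.0382 0.0801]
ball [ 0.437  -0.4253  0.0318] [ 0.3 -0.2]
ball [ 0.4339 -0.3771  0.0316] [ 0.3 -0.2]
ball [ 0.4305 -0.3256  0.0321] [ 0.2 -0.2]
ball [ 0.4272 -0.2769  0.0314] [ 0.2 -0.2]
ball [ 0.5066 -0.4239  0.0411] [ 0.3 -0.1]
ball [ 0.4999 -0.321   0.0415] [ 0.3 -0.2]
front yaw
panel [0.4815 0.3411 0.0089] [[-0.1 -0. ]
 [ 0.2  0.3]
 [-0.2  0.7]
 [-0.4 -0.5]
 [ 0.4 -0.4]
 [-1.  -0.4]
 [-1.5  0. ]
 [ 0.4  0.4]]
mat [0.4802 0.3307 0.0925] [[-0.3 -0.6]
 [ 1.   0. ]
 [-0.5  0.9]
 [-0.   0.2]
 [-0.5  0.1]]
[array([0.5738, 0.3563, 0.0118]), array([ 0.4444,  0.3968, -0.0814]), array([0.5152, 0.2824, 0.0935]), array([0.3837, 0.3151, 0.0104])]
```

```bash
python3 -m crank '[[[0.15,-0.2,0,0,0,-40,0],[0.15,-0.2,0,0,0,-40,0],[0.15,-0.2,0,0,0,-40,0],[0.15,-0.2,0,0,0,-40,0],[0.15,-0.2,0,0,0,-40,0]]]' 40
```

```text
t: 2.3
tcp_pos: [0.3853, 0.4313, 0.1949]
tcp_rot: [-3.141, -0.0, 0.512]
ft_force: [1.4, 1.7, 0.6]
finger_gap: 1.003
```

```bash
python3 -m crank '[[[0.044,-0.25,0,0,0,-28,0.3],[0.044,-0.25,0,0,0,-28,0.3],[0.044,-0.25,0,0,0,-28,0.3],[0.044,-0.25,0,0,0,-28,0.3],[0.044,-0.25,0,0,0,-28,0.3]]]'; python3 -m crank '[[[0,-0.25,-0.05,0,0,0,0.3],[0,-0.25,-0.05,0,0,0,0.3],[0,-0.25,-0.05,0,0,0,0.3],[0,-0.25,-0.05,0,0,0,0.3],[0,-0.25,-0.05,0,0,0,0.3]]]'
python3 -m crank '[[[0,-0.21,-0.05,0,0,0,0.3],[0,-0.21,-0.05,0,0,0,0.3],[0,-0.21,-0.05,0,0,0,0.3],[0,-0.21,-0.05,0,0,0,0.3],[0,-0.21,-0.05,0,0,0,0.3]]]'
python3 - <<'E'
from fit import *
np.set_printoptions(precision=4,suppress=True)
s=manip.get_state();print(s['tcp_pos'],s['tcp_rot'],s['qpos'],s['ft_force'])
p=shot('wrist','w1');
for i in manip.pinpoint(p,'ball0'): print(np.round(i['position'],0),round(i['confidence'],2),atz(p,i['position'],.0316))
for i in [(0.437,-.4253,.0318),(.4339,-.3771,.0316),(.4305,-.3256,.032),(.4272,-.2769,.0314)]: print(proj(p,i))
E
```

```text
t: 2.8
tcp_pos: [0.4277, 0.1849, 0.1949]
tcp_rot: [-3.141, -0.001, 0.028]
ft_force: [1.8, 0.5, 0.4]
finger_gap: 0.697
t: 3.3
tcp_pos: [0.4274, -0.0603, 0.1457]
tcp_rot: [3.141, -0.001, 0.029]
ft_force: [1.1, 0.7, -0.3]
finger_gap: 0.703
t: 3.8
tcp_pos: [0.4268, -0.2717, 0.0944]
tcp_rot: [-3.141, 0.001, 0.026]
ft_force: [0.8, -0.0, -0.2]
finger_gap: 0.702
[ 0.4268 -0.2717  0.0944] [-3.1413  0.0013  0.0263] [-0.617  -0.2135  1.9227 -0.0006  1.4336 -0.6432] [ 0.7671 -0.0112 -0.1809]
[173. 186.] 0.91 [ 0.3496 -0.2558  0.0316]
[199. 346.] 0.88 [ 0.3618 -0.3973  0.0316]
[282. 218.] 0.73 [ 0.4298 -0.278   0.0316]
[265. 101.] 0.7 [ 0.4159 -0.1951  0.0316]
[282. 274.] 0.66 [ 0.4307 -0.3256  0.0316]
[285. 328.] 0.65 [ 0.4354 -0.3768  0.0316]
[288. 373.] 0.64 [ 0.439  -0.4236  0.0316]
[373. 275.] 0.57 [ 0.5032 -0.3248  0.0316]
[367. 385.] 0.45 [ 0.5102 -0.4357  0.0316]
[[285.4589 374.4484]]
[[283.6544 328.4828]]
[[281.3996 274.1628]]
[[278.8889 215.8797]]
```

View pics/w1.png

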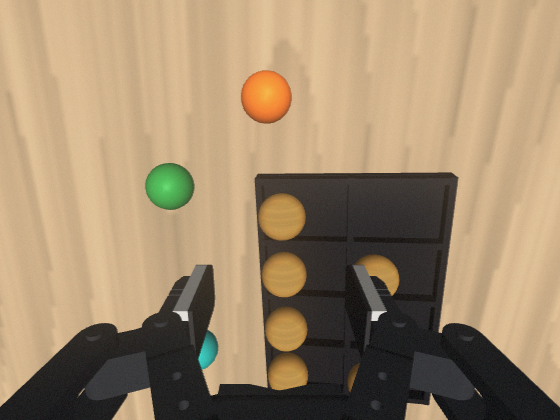

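```bash
python3 -m crank '[[[0.001,-0.001,-0.035,0,0,0,0.3],[0.001,-0.001,-0.06,0,0,0,0.3],[0.001,-0.001,-0.073,0,0,0,0.3],[0.001,-0.001,-0.073,0,0,0,0.3],[0.001,-0.001,-0.073,0,0,0,1]]]'; python3 -m crank '[[[0,0,0,0,0,0,1],[0,0,0,0,0,0,1],[0,0,0,0,0,0,1]]]'
python3 - <<'E'
from fit import *
p=shot('wrist','w2');
E
```

```text
t: 4.4
tcp_pos: [0.4295, -0.2691, 0.024]
tcp_rot: [3.141, -0.001, 0.03]
ft_force: [-0.3, 0.8, -0.3]
finger_gap: 0.54
t: 4.7
tcp_pos: [0.4291, -0.2696, 0.0234]
tcp_rot: [3.141, -0.001, 0.029]
ft_force: [0.8, 0.8, -1.0]
finger_gap: 0.015
```

View pics/w2.png

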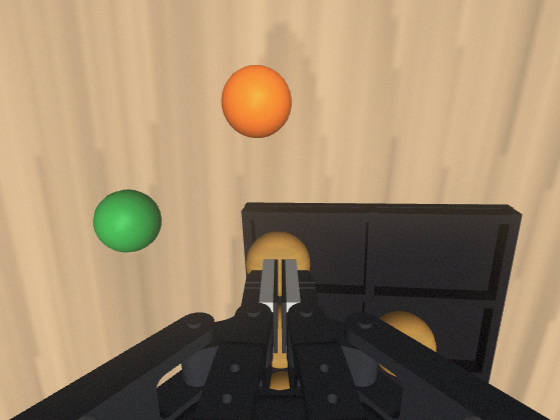

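```bash
python3 -m crank '[[[0,0,0.03,0,0,0,0.3],[0,0,0.05,0,0,0,0.3],[0,0,0.05,0,0,0,0.3],[0,0,0.05,0,0,0,0.3]]]'; 
cat > bl.py <<'E'
from fit import *
import sys
np.set_printoptions(precision=4,suppress=True)
def balls():
    P=shot('scene');S=shot('side')
    out=[]
    A=[d['position'] for d in manip.pinpoint(P,'ball0') if d['confidence']>.2];B=[d['position'] for d in manip.pinpoint(S,'ball0')if d['confidence']>.2]
    for a in A:
        for b in B:
            X=tri([(P,a),(S,b)]);e=np.abs(proj(P,X)[0]-a).max()+np.abs(proj(S,X)[0]-b).max()
            if e<3 and .02<X[2]<.08:
                c=P['pixels'][int(a[1]),int(a[0])]; 
                out.append((X,round(e,1),c))
    return out
if __name__=='__main__':
    s=manip.get_state();print(s['tcp_pos'],s['tcp_rot'])
    for o in balls(): print(o[0],o[1],o[2])
E
python3 bl.py
python3 - <<'E'
from fit import *
np.set_printoptions(precision=4,suppress=True)
p=shot('wrist','w3');
for i in manip.pinpoint(p,'ball0'): print(np.round(i['position'],0),round(i['confidence'],2),atz(p,i['position'],.0316))
E
```

```text
t: 5.15
tcp_pos: [0.4289, -0.2695, 0.0728]
tcp_rot: [3.141, -0.0, 0.029]
ft_force: [-0.7, 0.7, 0.1]
finger_gap: 0.681
[ 0.4289 -0.2695  0.0728] [ 3.1412 -0.0005  0.0291]
[ 0.5034 -0.4235  0.044 ] 1.6 [149 120  75]
[ 0.3517 -0.4113  0.0246] 0.7 [ 72 163 155]
[ 0.5026 -0.3239  0.0394] 0.2 [149 120  72]
[ 0.3436 -0.2683  0.0267] 1.0 [ 58 128  70]
[264. 104.] 0.94 [ 0.4173 -0.1936  0.0316]
[162. 195.] 0.86 [ 0.3502 -0.2541  0.0316]
[278. 290.] 0.85 [ 0.4297 -0.324   0.0316]
[279. 233.] 0.77 [ 0.4294 -0.2788  0.0316]
[288. 397.] 0.74 [ 0.4412 -0.4239  0.0316]
[284. 346.] 0.6 [ 0.4359 -0.3728  0.0316]
[191. 367.] 0.57 [ 0.3623 -0.3961  0.0316]
```

View pics/w3.png

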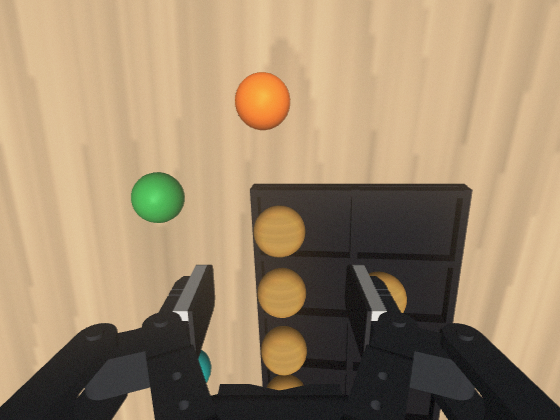

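```bash
python3 -m crank '[[[0.001,-0.009,-0.02,0,0,0,0.3],[0.001,-0.009,-0.051,0,0,0,0.3],[0.001,-0.009,-0.051,0,0,0,0.3],[0.001,-0.009,-0.051,0,0,0,1],[0.001,-0.009,-0.051,0,0,0,1]]]'; python3 -m crank '[[[0,0,0,0,0,0,1],[0,0,0,0,0,0,1]]]'
```

```text
t: 5.95
tcp_pos: [0.4304, -0.2787, 0.0232]
tcp_rot: [3.141, -0.001, 0.029]
ft_force: [0.0, 0.3, 0.0]
finger_gap: 0.369
t: 6.15
tcp_pos: [0.4302, -0.2786, 0.0226]
tcp_rot: [3.141, -0.001, 0.029]
ft_force: [0.5, -0.2, 0.6]
finger_gap: 0.022
```

```bash
python3 - <<'E'
from fit import *
S=shot('side');cv2.imwrite('pics/s1.png',cv2.resize(S['pixels'][270:390,200:380,::-1],None,fx=4,fy=4,interpolation=2))
p=shot('wrist','w4')
E
```

```text
(no output)
```

View pics/s1.png

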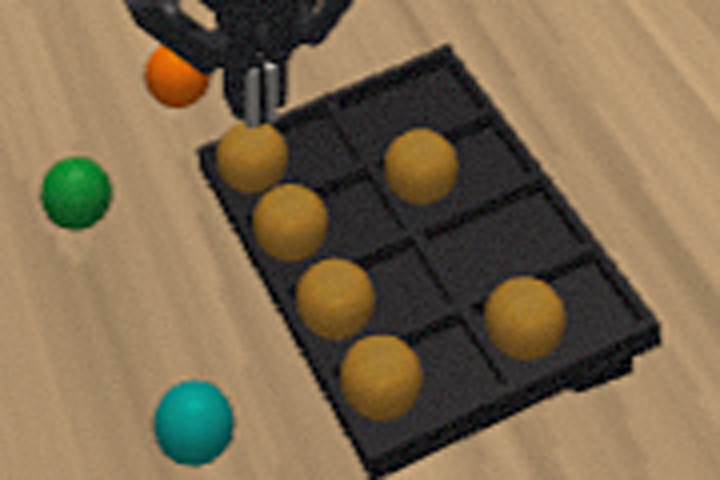

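View pics/w4.png

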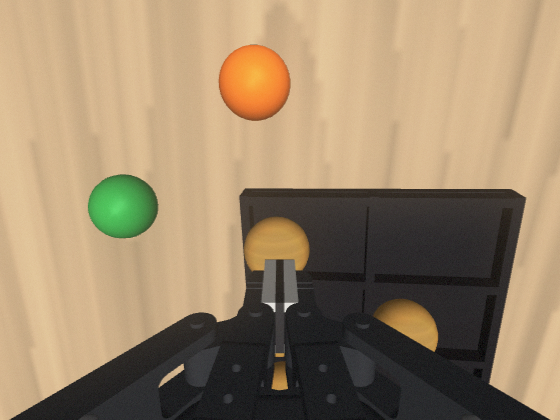

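```bash
python3 - <<'E'
from fit import *
np.set_printoptions(precision=1,suppress=True)
s=manip.get_state(); T=s['tcp_pos'];print(T, s['finger_gap'])
S=shot('side');W=shot('wrist')
for dz in [0,.01,.02,.03]:
    q=proj(S,T+[0,0,dz])[0]; print(dz,q,(q-[200,270])*4,proj(W,T+[0,0,dz])[0])
P=shot('scene');print(proj(P,T)); cv2.imwrite('pics/p1.png',cv2.resize(P['pixels'][120:200,110:250,::-1],None,fx=5,fy=5,interpolation=2))
E
```

```text
[ 0.4 -0.3  0. ] 0.0009965162661312056
0 [264.6 312.5] [258.5 170.2] [278.2 244.5]
0.01 [264.6 308.9] [258.3 155.5] [278.2 252.1]
0.02 [264.5 305.2] [258.1 140.7] [278.1 260.6]
0.03 [264.5 301.4] [257.9 125.7] [278. 270.]
[[201.  162.9]]
```

View pics/p1.png

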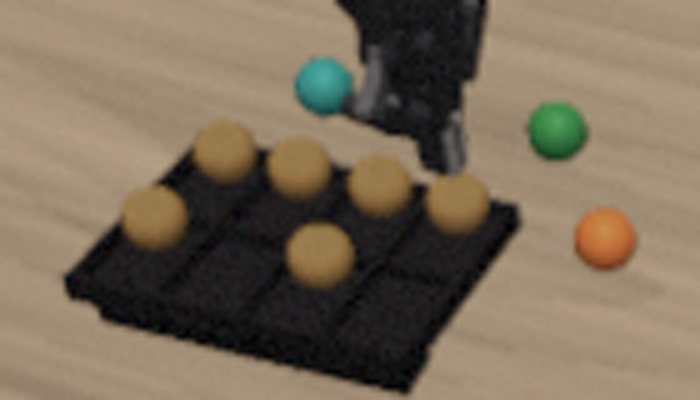

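```bash
python3 -m crank '[[[0,0,0.05,0,0,0,1],[0,0,0.05,0,0,0,1],[0,0,0.05,0,0,0,1]]]'; python3 - <<'E'
from fit import *
np.set_printoptions(precision=4,suppress=True)
s=manip.get_state(); T=s['tcp_pos'];print(T, s['finger_gap'])
P=shot('scene');S=shot('side');W=shot('wrist')
im=[]
for c,n in ((P,'P'),(S,'S'),(W,'W')):
    q=proj(c,T)[0];print(n,q)
    a=c['pixels'][:,:,::-1].copy();u,v=int(q[0]),int(q[1])
    crop=cv2.resize(a[v-40:v+25,u-35:u+35],None,fx=7,fy=7,interpolation=2)
    for k in range(5):
        w=(proj(c,T+[0,0,.01*k])[0]-[u-35,v-40]+.5)*7
        cv2.circle(crop,(int(w[0]),int(w[1])),3,(0,0,255),-1)
    cv2.imwrite('pics/tip%s.png'%n,crop)
    f,cx,cy,R,t=cal(c);print(-R.T@t)
E
python3 -c "
import cv2,numpy as np
a=[cv2.imread('pics/tip%s.png'%c) for c in 'PS'];cv2.imwrite('pics/tips.png',cv2.resize(np.hstack(a),(800,371)))"
```

```text
t: 6.7
tcp_pos: [0.4304, -0.2788, 0.0729]
tcp_rot: [3.14, -0.002, 0.029]
ft_force: [0.2, 0.9, -0.7]
finger_gap: -0.0
[ 0.4304 -0.2788  0.0729] -0.0004914670379151689
P [197.82   149.6847]
[1.1204 0.2462 0.8255]
S [264.5737 293.6319]
[ 0.2108 -0.9436  0.7102]
W [279.4856 246.6075]
[ 0.428  -0.1974  0.2504]
```

View pics/tips.png

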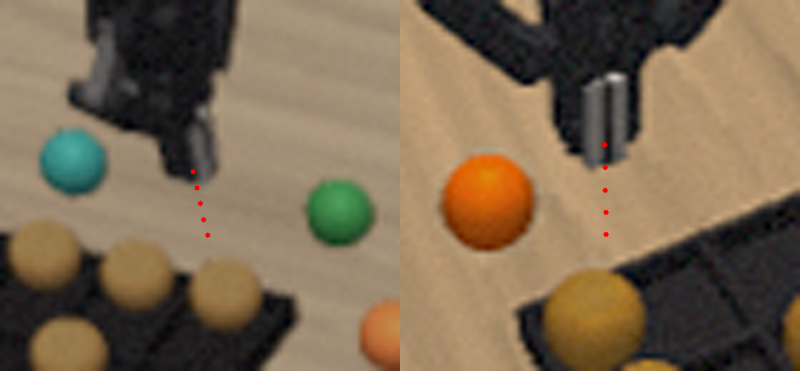

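View pics/tipW.png

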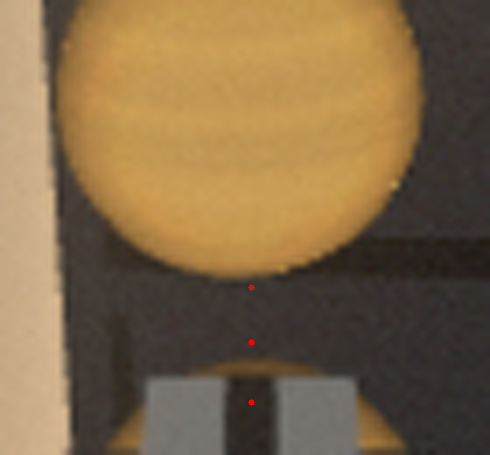

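```bash
python3 -m crank '[[[0,0,0,0,0,0,0.4],[0,0,0,0,0,0,0.4],[-0.001,0.0,-0.04,0,0,0,0.4],[-0.001,0.0,-0.07,0,0,0,0.4],[-0.001,0.0,-0.07,0,0,0,0.4]]]'; cat > v.py <<'E'
from fit import *
import sys
np.set_printoptions(precision=4,suppress=True)
s=manip.get_state(); T=s['tcp_pos'];print(T, s['finger_gap'],s['ft_force'])
P=shot('scene');S=shot('side')
im=[]
for c,n in ((P,'P'),(S,'S')):
    q=proj(c,T)[0];a=c['pixels'][:,:,::-1].copy();u,v=int(q[0]),int(q[1])
    u=min(max(u,35),525);v=min(max(v,40),395)
    im.append(cv2.resize(a[v-40:v+25,u-35:u+35],None,fx=5.7,fy=5.7,interpolation=2))
cv2.imwrite('pics/%s.png'%sys.argv[1],np.hstack(im))
E
python3 v.py v1
```

```text
t: 7.35
tcp_pos: [0.4267, -0.2769, -0.0023]
tcp_rot: [-3.138, 0.005, 0.029]
ft_force: [0.1, -0.3, 0.1]
finger_gap: 0.599
[ 0.4267 -0.2769 -0.0023] 0.5990158978895724 [ 0.073  -0.3293  0.0636]
```

View pics/v1.png

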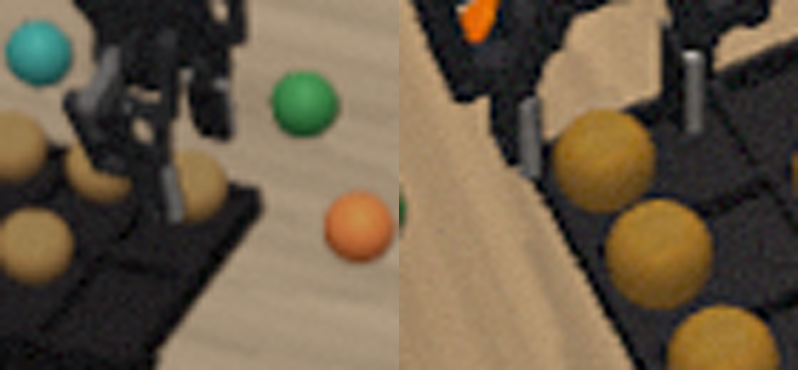

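```bash
python3 -m crank '[[[0,0,-0.006,0,0,0,0.4],[0,0,-0.006,0,0,0,0.6],[0,0,-0.006,0,0,0,1],[0,0,-0.006,0,0,0,1],[0,0,-0.006,0,0,0,1]]]';  python3 -m crank '[[[0,0,0,0,0,0,1],[0,0,0.03,0,0,0,1],[0,0,0.06,0,0,0,1],[0,0,0.09,0,0,0,1],[0,0,0.09,0,0,0,1]]]'; python3 v.py v2
```

```text
t: 7.95
tcp_pos: [0.4289, -0.2788, -0.0031]
tcp_rot: [3.141, -0.0, 0.029]
ft_force: [-5.9, 1.1, 5.5]
finger_gap: 0.368
t: 8.45
tcp_pos: [0.4305, -0.2796, 0.0908]
tcp_rot: [3.137, -0.005, 0.029]
ft_force: [0.2, 0.3, -0.3]
finger_gap: 0.368
[ 0.4305 -0.2796  0.0908] 0.36762611547456947 [ 0.2484  0.3442 -0.3202]
```

View pics/v2.png

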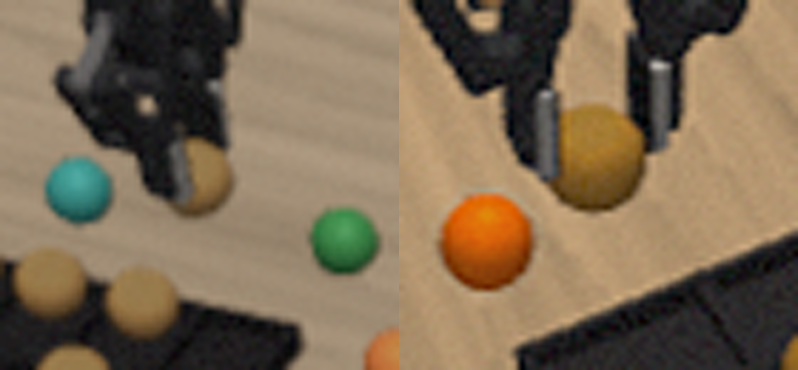

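```bash
python3 -m crank '[[[0.015,0.05,0,0,0,0,1],[0.03,0.1,0,0,0,0,1],[0.045,0.15,0,0,0,0,1],[0.06,0.2,0,0,0,0,1],[0.075,0.242,0,0,0,0,1]]]';  python3 -m crank '[[[0,0.016,0,0,0,0,1],[0,0.016,0,0,0,0,1]]]'; python3 v.py v3
```

```text
t: 9.05
tcp_pos: [0.5024, -0.0375, 0.0848]
tcp_rot: [-3.142, 0.001, 0.029]
ft_force: [2.0, -1.0, -0.3]
finger_gap: 0.366
t: 9.25
tcp_pos: [0.5024, -0.0215, 0.0846]
tcp_rot: [-3.141, 0.002, 0.032]
ft_force: [0.0, -0.5, -0.8]
finger_gap: 0.366
[ 0.5024 -0.0215  0.0846] 0.3655513211656614 [ 0.0006 -0.4992 -0.7967]
```

View pics/v3.png

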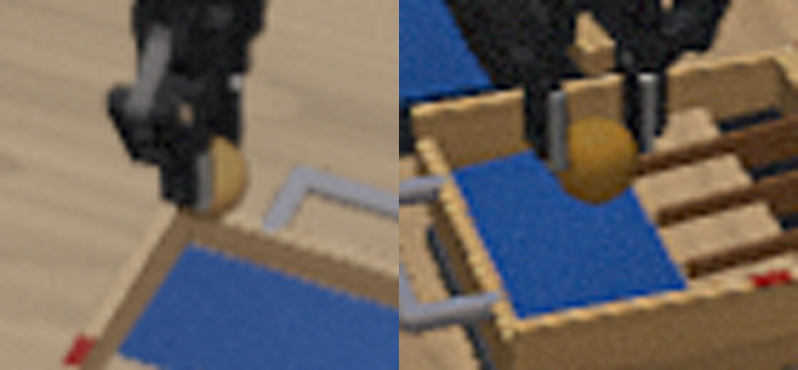

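```bash
python3 -m crank '[[[0.003,0,-0.04,0,0,0,1],[0.003,0,-0.062,0,0,0,1],[0.003,0,-0.063,0,0,0,1],[0.003,0,-0.063,0,0,0,1],[0.003,0,-0.063,0,0,0,0.5]]]';  python3 v.py v4; python3 -m crank '[[[0,0,0.0,0,0,0,0.5],[0,0,0.03,0,0,0,0.5],[0,0,0.06,0,0,0,0.4],[0,0,0.06,0,0,0,0.4],[0,0,0.06,0,0,0,0.4]]]'; python3 v.py v5
```

```text
t: 9.85
tcp_pos: [0.5064, -0.0243, 0.0242]
tcp_rot: [3.141, -0.002, 0.028]
ft_force: [0.2, 0.6, -0.3]
finger_gap: 0.496
[ 0.5064 -0.0243  0.0242] 0.4962772860727997 [ 0.2253  0.588  -0.2586]
t: 10.45
tcp_pos: [0.5061, -0.0236, 0.0834]
tcp_rot: [3.141, -0.002, 0.029]
ft_force: [-0.3, 0.3, -0.2]
finger_gap: 0.6
[ 0.5061 -0.0236  0.0834] 0.6001504211987124 [-0.2536  0.3454 -0.181 ]
```

View pics/v4.png

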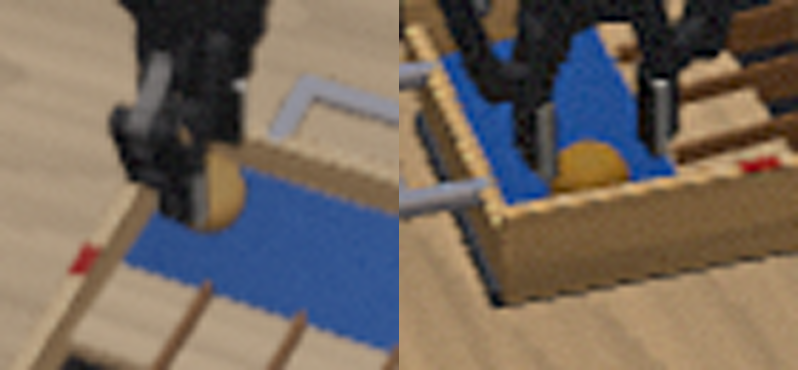

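View pics/v5.png

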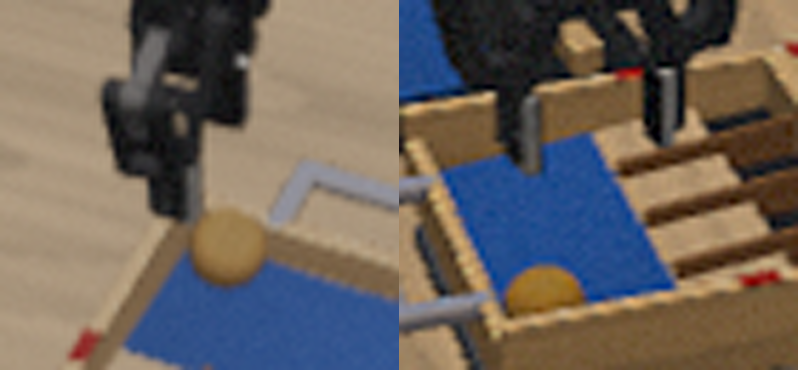

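```bash
python3 -m crank '[[[-0.015,-0.05,0,0,0,0,0.4],[-0.03,-0.1,0,0,0,0,0.4],[-0.045,-0.15,0,0,0,0,0.4],[-0.06,-0.2,0,0,0,0,0.4],[-0.075,-0.24,0,0,0,0,0.4]]]';  python3 -m crank '[[[0,-0.045,0,0,0,0,0.4],[0,-0.062,0,0,0,0,0.4],[0,-0.062,-0.03,0,0,0,0.4],[0,-0.062,-0.04,0,0,0,0.4],[0,-0.062,-0.04,0,0,0,0.4]]]'
```

```text
t: 11.05
tcp_pos: [0.43, -0.2637, 0.0818]
tcp_rot: [-3.141, 0.001, 0.029]
ft_force: [0.5, 0.7, 0.1]
finger_gap: 0.6
t: 11.55
tcp_pos: [0.4304, -0.3228, 0.0405]
tcp_rot: [-3.139, 0.003, 0.03]
ft_force: [0.0, -0.3, 0.2]
finger_gap: 0.601
```

```bash
python3 -m crank '[[[0,-0.001,-0.03,0,0,0,0.4],[0,-0.001,-0.044,0,0,0,0.4],[0,-0.001,-0.044,0,0,0,0.6],[0,-0.001,-0.044,0,0,0,1],[0,-0.001,-0.044,0,0,0,1]]]';  python3 -m crank '[[[0,0,0,0,0,0,1],[0,0,0,0,0,0,1],[0,0,0.03,0,0,0,1],[0,0,0.06,0,0,0,1],[0,0,0.09,0,0,0,1]]]'
```

```text
t: 12.05
tcp_pos: [0.4319, -0.3255, 0.0001]
tcp_rot: [3.141, -0.001, 0.029]
ft_force: [-0.9, 0.9, -0.7]
finger_gap: 0.353
t: 12.55
tcp_pos: [0.4311, -0.3251, 0.09]
tcp_rot: [3.142, -0.0, 0.029]
ft_force: [0.3, 0.1, -0.1]
finger_gap: 0.352
```

```bash
python3 -m crank '[[[0.015,0.05,0,0,0,0,1],[0.03,0.1,0,0,0,0,1],[0.045,0.15,0,0,0,0,1],[0.06,0.2,0,0,0,0,1],[0.076,0.247,0,0,0,0,1]]]';  python3 -m crank '[[[0,0.045,0,0,0,0,1],[0,0.09,0,0,0,0,1],[0,0.099,0,0,0,0,1],[0,0.099,0,0,0,0,1]]]'
```

```text
t: 13.05
tcp_pos: [0.5047, -0.0843, 0.0893]
tcp_rot: [3.141, -0.001, 0.029]
ft_force: [0.4, -1.3, 0.3]
finger_gap: 0.354
t: 13.45
tcp_pos: [0.5046, 0.0139, 0.089]
tcp_rot: [3.142, -0.0, 0.032]
ft_force: [-0.0, -0.4, -0.7]
finger_gap: 0.353
```

```bash
python3 -m crank '[[[0.002,0.007,-0.04,0,0,0,1],[0.002,0.007,-0.066,0,0,0,1],[0.002,0.007,-0.066,0,0,0,1],[0.002,0.007,-0.066,0,0,0,0.5],[0.002,0.007,-0.066,0,0,0,0.5]]]';  python3 -m crank '[[[0,0,0.0,0,0,0,0.5],[0,0,0.04,0,0,0,0.5],[0,0,0.06,0,0,0,0.4],[-0.014,-0.05,0.06,0,0,0,0.4],[-0.028,-0.1,0.06,0,0,0,0.4]]]'; python3 v.py v6;python3 -m crank '[[[-0.014,-0.05,0,0,0,0,0.4],[-0.028,-0.1,0,0,0,0,0.4],[-0.042,-0.15,0,0,0,0,0.4],[-0.044,-0.2,0,0,0,0,0.4],[-0.044,-0.25,0,0,0,0,0.4]]]'
```

```text
t: 13.95
tcp_pos: [0.5069, 0.0188, 0.0233]
tcp_rot: [3.141, -0.001, 0.028]
ft_force: [-0.4, -0.5, -0.1]
finger_gap: 0.496
t: 14.45
tcp_pos: [0.4797, -0.0771, 0.0841]
tcp_rot: [3.141, -0.002, 0.032]
ft_force: [1.0, -0.6, -0.3]
finger_gap: 0.597
[ 0.4797 -0.0771  0.0841] 0.5965706322735485 [ 0.9577 -0.6291 -0.2506]
t: 15.05
tcp_pos: [0.435, -0.323, 0.0835]
tcp_rot: [3.141, -0.001, 0.029]
ft_force: [0.3, 0.4, -0.0]
finger_gap: 0.602
```

View pics/v6.png

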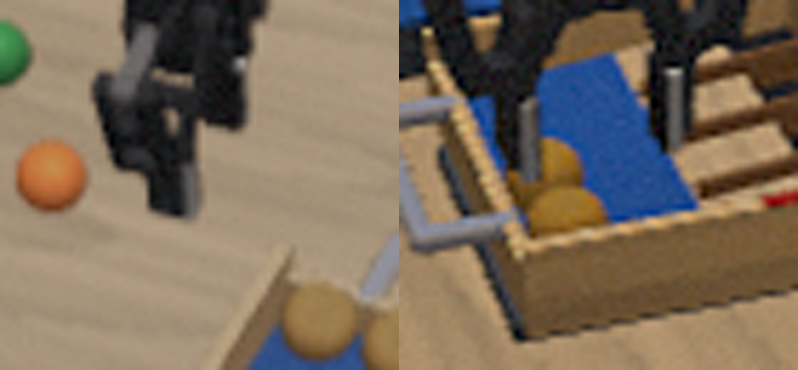

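```bash
python3 -m crank '[[[0,-0.048,-0.01,0,0,0,0.4],[0,-0.048,-0.04,0,0,0,0.4],[0,-0.048,-0.04,0,0,0,0.4],[0,-0.048,-0.04,0,0,0,0.4]]]'
```

```text
t: 15.45
tcp_pos: [0.4356, -0.3683, 0.043]
tcp_rot: [-3.141, 0.001, 0.029]
ft_force: [0.3, 0.2, 0.5]
finger_gap: 0.597
```

```bash
python3 -m crank '[[[0,-0.007,-0.03,0,0,0,0.4],[0,-0.007,-0.044,0,0,0,0.4],[0,-0.007,-0.044,0,0,0,0.6],[0,-0.007,-0.044,0,0,0,1],[0,-0.007,-0.044,0,0,0,1]]]';  python3 -m crank '[[[0,0,0,0,0,0,1],[0,0,0,0,0,0,1],[0,0,0.03,0,0,0,1],[0,0,0.06,0,0,0,1],[0,0,0.09,0,0,0,1]]]'
```

```text
t: 15.95
tcp_pos: [0.4363, -0.3759, 0.0002]
tcp_rot: [3.14, -0.001, 0.03]
ft_force: [-0.4, 0.1, -0.3]
finger_gap: 0.348
t: 16.45
tcp_pos: [0.4355, -0.3757, 0.09]
tcp_rot: [-3.142, -0.0, 0.029]
ft_force: [1.2, 0.0, 0.3]
finger_gap: 0.346
```

```bash
python3 -m crank '[[[0.01,0.05,0,0,0,0,1],[0.02,0.1,0,0,0,0,1],[0.03,0.15,0,0,0,0,1],[0.04,0.2,0,0,0,0,1],[0.05,0.25,0,0,0,0,1]]]';  python3 -m crank '[[[0.01,0.05,0,0,0,0,1],[0.02,0.1,0,0,0,0,1],[0.024,0.15,0,0,0,0,1],[0.024,0.195,0,0,0,0,1],[0.024,0.195,0,0,0,0,1]]]'; python3 -m crank '[[[0,0,0,0,0,0,1],[0,0,0,0,0,0,1]]]'
```

```text
t: 16.95
tcp_pos: [0.4847, -0.1288, 0.0892]
tcp_rot: [3.141, -0.001, 0.029]
ft_force: [0.1, -0.4, 0.5]
finger_gap: 0.349
t: 17.45
tcp_pos: [0.5084, 0.0689, 0.089]
tcp_rot: [-3.141, -0.0, 0.034]
ft_force: [-0.1, -0.1, -1.1]
finger_gap: 0.349
t: 17.65
tcp_pos: [0.5087, 0.0636, 0.0888]
tcp_rot: [3.141, -0.0, 0.029]
ft_force: [-0.2, 0.5, -0.9]
finger_gap: 0.349
```

```bash
python3 -m crank '[[[0,0.001,-0.04,0,0,0,1],[0,0.001,-0.066,0,0,0,1],[0,0.001,-0.066,0,0,0,1],[0,0.001,-0.066,0,0,0,0.5],[0,0.001,-0.066,0,0,0,0.5]]]';  python3 -m crank '[[[0,0,0.0,0,0,0,0.5],[0,0,0.04,0,0,0,0.5],[0,0,0.06,0,0,0,0.4],[-0.008,-0.05,0.06,0,0,0,0.4],[-0.016,-0.1,0.06,0,0,0,0.4]]]'; python3 -m crank '[[[-0.01,-0.05,0,0,0,0,0.4],[-0.02,-0.1,0,0,0,0,0.4],[-0.03,-0.15,0,0,0,0,0.4],[-0.04,-0.2,0,0,0,0,0.4],[-0.05,-0.25,0,0,0,0,0.4]]]';python3 -m crank '[[[0,-0.05,0,0,0,0,0.4],[0,-0.1,0,0,0,0,0.4],[-0.004,-0.137,0,0,0,0,0.4],[-0.004,-0.137,-0.04,0,0,0,0.4],[-0.004,-0.137,-0.04,0,0,0,0.4]]]'; python3 -m crank '[[[0,0,0,0,0,0,0.4]]]'
```

```text
t: 18.15
tcp_pos: [0.5089, 0.0644, 0.0231]
tcp_rot: [3.142, -0.0, 0.028]
ft_force: [0.6, -0.2, -0.2]
finger_gap: 0.502
t: 18.65
tcp_pos: [0.493, -0.034, 0.0839]
tcp_rot: [3.141, -0.002, 0.032]
ft_force: [0.8, -0.7, -1.6]
finger_gap: 0.599
t: 19.15
tcp_pos: [0.443, -0.2808, 0.0833]
tcp_rot: [3.141, -0.001, 0.029]
ft_force: [0.7, -0.1, -0.7]
finger_gap: 0.598
t: 19.65
tcp_pos: [0.4376, -0.4148, 0.0382]
tcp_rot: [-3.137, 0.004, 0.027]
ft_force: [-0.0, 1.0, -0.7]
finger_gap: 0.596
t: 19.75
tcp_pos: [0.4395, -0.415, 0.0428]
tcp_rot: [-3.14, 0.001, 0.029]
ft_force: [-0.8, -0.1, 0.3]
finger_gap: 0.599
```

```bash
python3 -m crank '[[[0,-0.009,-0.03,0,0,0,0.4],[0,-0.009,-0.044,0,0,0,0.4],[0,-0.009,-0.044,0,0,0,0.6],[0,-0.009,-0.044,0,0,0,1],[0,-0.009,-0.044,0,0,0,1]]]';  python3 -m crank '[[[0,0,0,0,0,0,1],[0,0,0,0,0,0,1],[0,0,0.03,0,0,0,1],[0,0,0.06,0,0,0,1],[0,0,0.09,0,0,0,1]]]'
```

```text
t: 20.25
tcp_pos: [0.4405, -0.4247, 0.0003]
tcp_rot: [3.14, -0.001, 0.03]
ft_force: [0.4, -0.1, -0.1]
finger_gap: 0.342
t: 20.75
tcp_pos: [0.4397, -0.4244, 0.0899]
tcp_rot: [-3.141, 0.0, 0.029]
ft_force: [1.2, 0.3, -0.0]
finger_gap: 0.343
```

```bash
python3 -m crank '[[[0.008,0.05,0,0,0,0,1],[0.016,0.1,0,0,0,0,1],[0.024,0.15,0,0,0,0,1],[0.032,0.2,0,0,0,0,1],[0.04,0.25,0,0,0,0,1]]]';  python3 -m crank '[[[0.008,0.05,0,0,0,0,1],[0.016,0.1,0,0,0,0,1],[0.024,0.15,0,0,0,0,1],[0.031,0.2,0,0,0,0,1],[0.031,0.25,0,0,0,0,1]]]'; python3 -m crank '[[[0,0.034,0,0,0,0,1],[0,0.034,0,0,0,0,1],[0,0.034,0,0,0,0,1]]]'
```

```text
t: 21.25
tcp_pos: [0.4792, -0.1759, 0.0891]
tcp_rot: [3.141, -0.001, 0.029]
ft_force: [0.3, 0.5, 0.1]
finger_gap: 0.341
t: 21.75
tcp_pos: [0.5105, 0.072, 0.0891]
tcp_rot: [-3.142, -0.001, 0.029]
ft_force: [0.8, 0.6, -0.3]
finger_gap: 0.345
t: 22.05
tcp_pos: [0.5102, 0.1044, 0.0888]
tcp_rot: [3.141, 0.0, 0.031]
ft_force: [-0.2, -0.4, -0.1]
finger_gap: 0.343
```

```bash
python3 -m crank '[[[0,0.001,-0.04,0,0,0,1],[0,0.001,-0.066,0,0,0,1],[0,0.001,-0.066,0,0,0,1],[0,0.001,-0.066,0,0,0,0.5],[0,0.001,-0.066,0,0,0,0.5]]]';  python3 -m crank '[[[0,0,0.0,0,0,0,0.5],[0,0,0.04,0,0,0,0.5],[0,0,0.06,0,0,0,0.4],[-0.002,-0.05,0.06,0,0,0,0.4],[-0.004,-0.1,0.06,0,0,0,0.4]]]'; python3 -m crank '[[[0,-0.05,0,0,0,0,0.4],[0,-0.1,0,0,0,0,0.4],[0,-0.15,0,0,0,0,0.4],[-0.004,-0.2,0,0,0,0,0.4],[-0.004,-0.25,0,0,0,0,0.4]]]';python3 -m crank '[[[0,-0.05,0,0,0,0,0.4],[0,-0.075,-0.02,0,0,0,0.4],[0,-0.075,-0.03,0,0,0,0.4],[0,-0.075,-0.03,0,0,0,0.4],[0,-0.075,-0.03,0,0,0,0.4]]]'; python3 -m crank '[[[0,0,0,0,0,0,0.4]]]'; python3 - <<'E'
from fit import *
np.set_printoptions(precision=4,suppress=True)
P=shot('scene');S=shot('side','sd2');cv2.imwrite('pics/sd2.png',S['pixels'][150:400,150:400,::-1])
W=shot('wrist','w5')
for i in manip.pinpoint(W,'ball0'): print(np.round(i['position'],0),round(i['confidence'],2),atz(W,i['position'],.041))
E
```

```text
t: 22.55
tcp_pos: [0.5105, 0.104, 0.023]
tcp_rot: [3.141, -0.0, 0.028]
ft_force: [-0.2, 0.3, 0.5]
finger_gap: 0.504
t: 23.05
tcp_pos: [0.5065, 0.0044, 0.0838]
tcp_rot: [3.141, -0.002, 0.032]
ft_force: [2.0, -1.3, -1.1]
finger_gap: 0.598
t: 23.55
tcp_pos: [0.5016, -0.2472, 0.0832]
tcp_rot: [3.141, -0.001, 0.029]
ft_force: [1.0, 0.7, -0.2]
finger_gap: 0.597
t: 24.05
tcp_pos: [0.5024, -0.3192, 0.0531]
tcp_rot: [-3.141, -0.0, 0.03]
ft_force: [0.2, -0.3, 0.5]
finger_gap: 0.599
t: 24.15
tcp_pos: [0.5028, -0.3192, 0.0537]
tcp_rot: [3.141, -0.001, 0.03]
ft_force: [-0.1, -0.2, -0.4]
finger_gap: 0.6
[128.   4.] 0.97 [ 0.4252 -0.1982  0.041 ]
[269. 236.] 0.83 [ 0.4972 -0.3195  0.041 ]
[279. 375.] 0.78 [ 0.5066 -0.4254  0.041 ]
[ 85. 332.] 0.72 [ 0.3756 -0.393   0.041 ]
[ 21. 123.] 0.7 [ 0.361  -0.2574  0.041 ]
```

View pics/sd2.png

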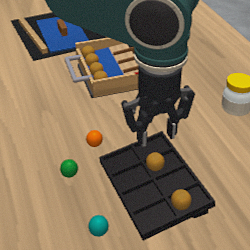

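View pics/w5.png

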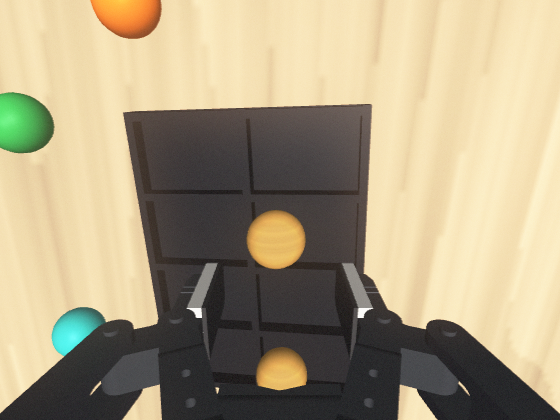

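```bash
python3 -m crank '[[[0,-0.003,-0.03,0,0,0,0.4],[0,-0.003,-0.044,0,0,0,0.4],[0,-0.003,-0.044,0,0,0,0.6],[0,-0.003,-0.044,0,0,0,1],[0,-0.003,-0.044,0,0,0,1]]]';  python3 -m crank '[[[0,0,0,0,0,0,1],[0,0,0,0,0,0,1],[0,0,0.03,0,0,0,1],[0,0,0.06,0,0,0,1],[0,0,0.09,0,0,0,1]]]'
```

```text
t: 24.85
tcp_pos: [0.5028, -0.3231, 0.0099]
tcp_rot: [3.141, -0.001, 0.029]
ft_force: [0.3, 1.4, 0.3]
finger_gap: 0.356
t: 25.35
tcp_pos: [0.5022, -0.3228, 0.1]
tcp_rot: [3.142, 0.0, 0.029]
ft_force: [0.5, 0.1, -0.3]
finger_gap: 0.357
```

```bash
python3 -m crank '[[[0.007,0.05,0,0,0,0,1],[0.014,0.1,0,0,0,0,1],[0.021,0.15,0,0,0,0,1],[0.028,0.2,0,0,0,0,1],[0.034,0.25,0,0,0,0,1]]]';  python3 -m crank '[[[0,0.05,0,0,0,0,1],[0,0.05,0,0,0,0,1],[0,0.05,0,0,0,0,1]]]'; python3 v.py v7
```

```text
t: 25.85
tcp_pos: [0.536, -0.0733, 0.0992]
tcp_rot: [3.141, -0.001, 0.029]
ft_force: [1.3, -0.1, -0.7]
finger_gap: 0.358
t: 26.15
tcp_pos: [0.5361, -0.0242, 0.0991]
tcp_rot: [3.141, -0.001, 0.032]
ft_force: [0.9, -0.8, 0.1]
finger_gap: 0.355
[ 0.5361 -0.0242  0.0991] 0.3546130356040441 [ 0.8885 -0.7761  0.1185]
```

View pics/v7.png

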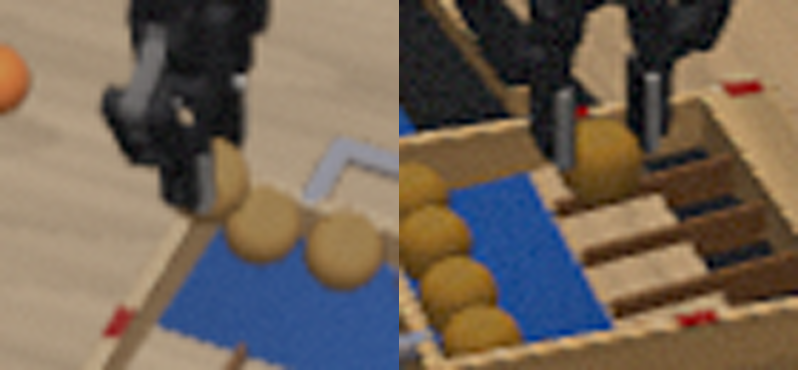

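Fine: four balls in the channel's front row, and the fifth hangs over lane 0. Lower and release, then go for the last one.

```bash
python3 -m crank '[[[0,0,-0.04,0,0,0,1],[0,0,-0.073,0,0,0,1],[0,0,-0.073,0,0,0,1],[0,0,-0.073,0,0,0,0.55],[0,0,-0.073,0,0,0,0.55]]]';  python3 v.py v8; python3 -m crank '[[[0,0,0.0,0,0,0,0.55],[0,0,0.04,0,0,0,0.55],[0,0,0.06,0,0,0,0.4],[-0.005,-0.05,0.06,0,0,0,0.4],[-0.01,-0.1,0.06,0,0,0,0.4]]]'; python3 -m crank '[[[-0.005,-0.05,0,0,0,0,0.4],[-0.01,-0.1,0,0,0,0,0.4],[-0.015,-0.15,0,0,0,0,0.4],[-0.017,-0.2,0,0,0,0,0.4],[-0.017,-0.25,0,0,0,0,0.4]]]';python3 -m crank '[[[0,-0.046,0,0,0,0,0.4],[0,-0.046,-0.02,0,0,0,0.4],[0,-0.046,-0.03,0,0,0,0.4],[0,-0.046,-0.03,0,0,0,0.4],[0,-0.046,-0.03,0,0,0,0.4]]]'; python3 v.py v9
```

```text
t: 26.75
tcp_pos: [0.5362, -0.0261, 0.026]
tcp_rot: [3.141, -0.0, 0.028]
ft_force: [-0.5, 0.2, -0.2]
finger_gap: 0.447
[ 0.5362 -0.0261  0.026 ] 0.4472581373901426 [-0.476   0.1613 -0.1709]
t: 27.35
tcp_pos: [0.5264, -0.1251, 0.0869]
tcp_rot: [3.141, -0.002, 0.032]
ft_force: [0.8, -0.3, -0.4]
finger_gap: 0.601
t: 27.85
tcp_pos: [0.5085, -0.3761, 0.0861]
tcp_rot: [3.141, -0.0, 0.029]
ft_force: [1.4, 0.1, 0.7]
finger_gap: 0.602
t: 28.35
tcp_pos: [0.5094, -0.4191, 0.0562]
tcp_rot: [-3.142, -0.0, 0.03]
ft_force: [0.3, 0.5, -0.3]
finger_gap: 0.599
[ 0.5094 -0.4191  0.0562] 0.5986909378909816 [ 0.2597  0.4811 -0.2872]
```

View pics/v8.png

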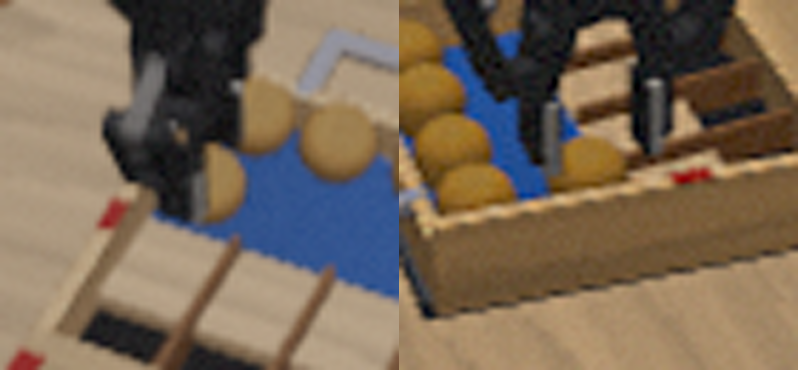

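View pics/v9.png

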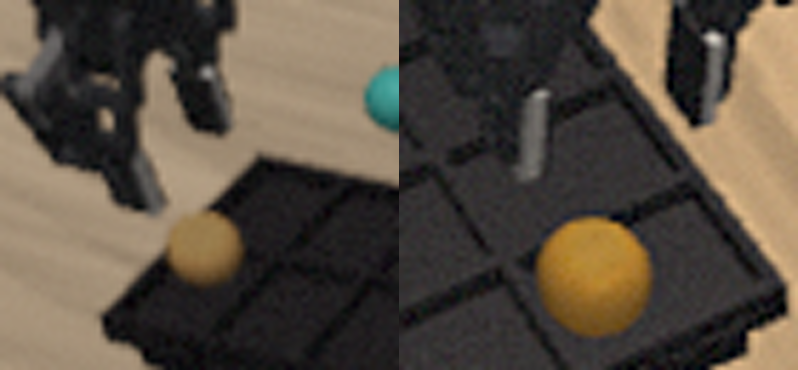

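```bash
python3 -m crank '[[[-0.001,-0.005,-0.03,0,0,0,0.4],[-0.001,-0.005,-0.046,0,0,0,0.4],[-0.001,-0.005,-0.046,0,0,0,0.6],[-0.001,-0.005,-0.046,0,0,0,1],[-0.001,-0.005,-0.046,0,0,0,1]]]';  python3 -m crank '[[[0,0,0,0,0,0,1],[0,0,0,0,0,0,1],[0,0,0.03,0,0,0,1],[0,0,0.06,0,0,0,1],[0,0,0.09,0,0,0,1]]]'
```

```text
t: 28.95
tcp_pos: [0.5086, -0.4251, 0.011]
tcp_rot: [3.141, -0.001, 0.029]
ft_force: [-0.1, -0.1, 0.2]
finger_gap: 0.351
t: 29.45
tcp_pos: [0.508, -0.4248, 0.1011]
tcp_rot: [3.142, -0.0, 0.029]
ft_force: [-0.1, -0.4, 0.2]
finger_gap: 0.35
```

```bash
python3 -m crank '[[[0.004,0.05,0,0,0,0,1],[0.008,0.1,0,0,0,0,1],[0.012,0.15,0,0,0,0,1],[0.016,0.2,0,0,0,0,1],[0.02,0.25,0,0,0,0,1]]]';  python3 -m crank '[[[0.004,0.05,0,0,0,0,1],[0.008,0.1,0,0,0,0,1],[0.012,0.15,0,0,0,0,1],[0.013,0.2,0,0,0,0,1],[0.013,0.25,0,0,0,0,1]]]'; python3 -m crank '[[[0,0.034,0,0,0,0,1],[0,0.034,0,0,0,0,1],[0,0.034,0,0,0,0,1]]]'; python3 v.py v10
```

```text
t: 29.95
tcp_pos: [0.5279, -0.1738, 0.1002]
tcp_rot: [3.141, -0.001, 0.029]
ft_force: [1.0, -0.2, -0.8]
finger_gap: 0.352
t: 30.45
tcp_pos: [0.5409, 0.0759, 0.1003]
tcp_rot: [-3.142, -0.001, 0.029]
ft_force: [0.5, -0.2, 0.5]
finger_gap: 0.351
t: 30.75
tcp_pos: [0.541, 0.1083, 0.0999]
tcp_rot: [3.141, -0.0, 0.031]
ft_force: [-0.1, -0.2, 0.2]
finger_gap: 0.351
[0.541  0.1083 0.0999] 0.3508223296799817 [-0.0787 -0.1977  0.2478]
```

View pics/v10.png

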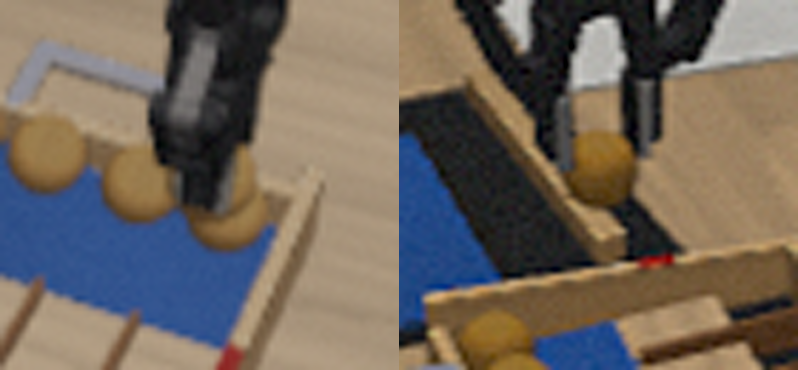

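```bash
python3 -m crank '[[[0,-0.001,-0.04,0,0,0,1],[0,-0.001,-0.073,0,0,0,1],[0,-0.001,-0.073,0,0,0,1],[0,-0.001,-0.073,0,0,0,0.55],[0,-0.001,-0.073,0,0,0,0.55]]]';  python3 -m crank '[[[0,0,0.0,0,0,0,0.55],[0,0,0.04,0,0,0,0.55],[0,0,0.09,0,0,0,0.4],[-0.05,0,0.1,0,0,0,0.4],[-0.1,-0.03,0.1,0,0,0,0.4]]]';python3 -m crank '[[[-0.03,-0.03,0.03,0,0,-8,0.4],[-0.03,-0.03,0.03,0,0,-4,0.4],[-0.03,-0.03,0.03,0,0,-4,0.4]]]'; python3 - <<'E'
from fit import *
np.set_printoptions(precision=4,suppress=True)
s=manip.get_state();print(s['tcp_pos'],s['tcp_rot'],s['qpos'])
P=shot('scene');S=shot('side');W=shot('wrist','w6')
a=cv2.resize(P['pixels'][170:290,215:355,::-1],None,fx=3,fy=3,interpolation=2);b=cv2.resize(S['pixels'][150:270,200:330,::-1],None,fx=3,fy=3,interpolation=2)
cv2.imwrite('pics/bd.png',np.hstack([a,b])[:, :800])
for n in ['board_handle','board_hinge']:
    A=[manip.pinpoint(c,n)[:1] for c in (P,S,W)];print(n,[(a[0]['position'],a[0]['confidence']) if a else 0 for a in A])
    X=[atz(c,a[0]['position'],.046) for c,a in zip((P,S,W),A) if a];print(X)
E
```

```text
t: 31.35
tcp_pos: [0.5413, 0.106, 0.0271]
tcp_rot: [3.142, -0.0, 0.028]
ft_force: [-0.2, -0.7, 0.3]
finger_gap: 0.447
t: 31.85
tcp_pos: [0.4488, 0.0825, 0.1292]
tcp_rot: [-3.141, -0.003, 0.031]
ft_force: [0.2, -0.1, 0.5]
finger_gap: 0.602
t: 32.15
tcp_pos: [0.4189, 0.0509, 0.1582]
tcp_rot: [-3.141, -0.003, -0.04]
ft_force: [0.3, -1.1, -0.3]
finger_gap: 0.6
[0.4189 0.0509 0.1582] [-3.1413 -0.0034 -0.0404] [ 0.0606 -0.4549  2.001  -0.      1.5921  0.1009]
board_handle [([308.5, 187.0], 0.69), ([220.3, 216.0], 0.64), ([288.4, 198.2], 0.87)]
[array([0.4305, 0.045 , 0.046 ]), array([0.427, 0.06 , 0.046]), array([0.4275, 0.0457, 0.046 ])]
board_hinge [([275.1, 258.0], 0.57), ([305.7, 214.5], 0.86), ([517.7, 186.8], 0.59)]
[array([0.6649, 0.0449, 0.046 ]), array([ 0.6336, -0.007 ,  0.046 ]), array([0.6275, 0.0478, 0.046 ])]
```

View pics/bd.png

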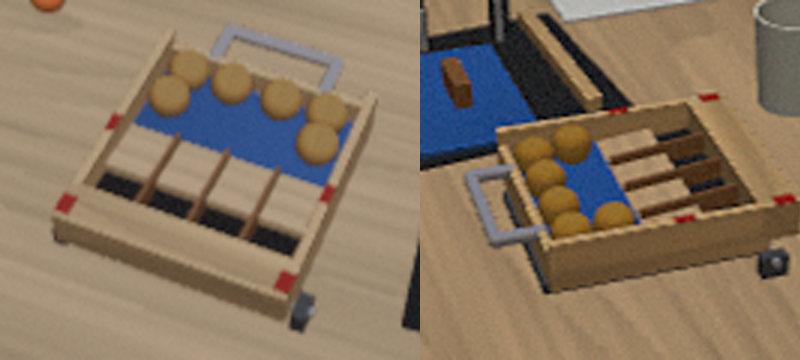

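View pics/w6.png

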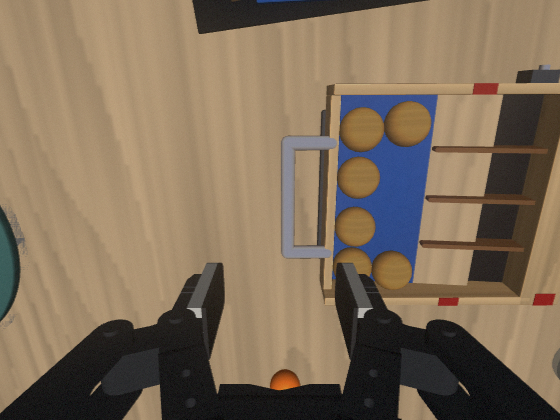

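```bash
python3 - <<'E'
from fit import *
np.set_printoptions(precision=4,suppress=True)
P=shot('scene');S=shot('side');W=shot('wrist')
def Z(x0,y0,s): return lambda u,v:np.array([(u+.5)/s-.5+x0,(v+.5)/s-.5+y0])
z1=Z(215,170,2.95);z3=Z(150,140,4)
m=1e-3
B=[(P,(-75*m,-.092,.048),z1(112,120)),(P,(-75*m,.092,.048),z1(322,189)),(P,(12*m,-.092,.048),z1(65,200)),(P,(12*m,.092,.048),z1(281,277)),
(S,(-75*m,-.092,.048),z3(553,331)),(S,(-75*m,.092,.048),z3(464,188)),(S,(12*m,-.092,.048),z3(686,305)),(S,(12*m,.092,.048),z3(585,170)),
(S,(-188*m,-.096,.048),z3(370,368)),(S,(-188*m,.096,.048),z3(302,213))]
w=[(W,(-188*m,.096,.048),(332,85)),(W,(-188*m,-.096,.048),(324,303)),(W,(-75*m,.092,.048),(486,88)),(W,(-75*m,-.092,.048),(448,301)),(W,(12*m,-.092,.048),(544,299)),(W,(-222*m,0,.03),(289,197))]
for o,n in ((B,'PS'),(B+w,'all')):
    v,r=fitpose(o,[.7,.2,-.2,.02]);print(n,v,r.tolist())
v,r=fitpose(w,[.65,.04,-.04],fixz=.016);print('W',v,r.tolist())
R=rz(v[2])
print(R@[-.222,0,.03]+[v[0],v[1],.016])
E
```

```text
PS [ 0.6456  0.0368 -0.0374  0.0167] [[0.3, -0.4], [0.3, 0.2], [-0.3, -0.8], [0.9, -0.0], [0.1, 0.3], [0.3, 0.1], [0.3, 0.8], [0.1, -0.1], [0.8, 0.1], [-0.2, -0.5]]
all [ 0.6476  0.0376 -0.0331  0.0167] [[0.0, 0.4], [0.3, 0.8], [-0.4, 0.1], [1.0, 0.7], [0.9, 0.1], [0.8, -0.1], [1.0, 0.5], [0.5, -0.3], [1.8, -0.0], [0.3, -0.6], [0.9, -2.8], [-0.0, 2.0], [-1.4, -1.1], [-0.1, -0.4], [-0.6, 1.1], [-2.4, 2.4]]
W [ 0.6484  0.0371 -0.0348] [[2.1, -2.6], [0.6, 1.7], [-0.7, -0.7], [0.3, -0.5], [-0.5, 1.1], [-1.5, 2.2]]
[0.4265 0.0449 0.046 ]
```

```bash
python3 -m crank '[[[0.007,-0.005,-0.03,0,0,0,0.77],[0.007,-0.005,-0.08,0,0,0,0.77],[0.007,-0.005,-0.10,0,0,0,0.77],[0.007,-0.005,-0.10,0,0,0,0.77],[0.007,-0.005,-0.10,0,0,0,0.77]]]'; python3 v.py v11
```

```text
t: 33.25
tcp_pos: [0.4263, 0.0465, 0.0576]
tcp_rot: [-3.142, -0.0, -0.041]
ft_force: [-0.7, -0.4, 0.9]
finger_gap: 0.23
[0.4263 0.0465 0.0576] 0.22982424078114028 [-0.6642 -0.4368  0.8715]
```

View pics/v11.png

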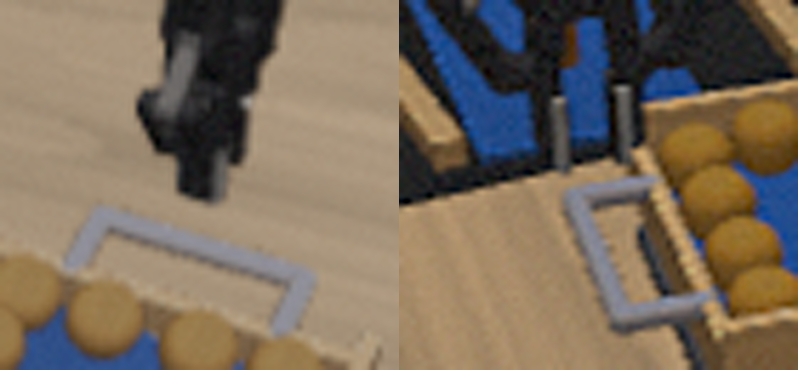

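```bash
python3 -m crank '[[[0,-0.001,-0.02,0,0,0,0.77],[0,-0.001,-0.035,0,0,0,0.77],[0,-0.001,-0.035,0,0,0,0.77]]]'; python3 v.py v12
```

```text
t: 33.65
tcp_pos: [0.4252, 0.0455, 0.0205]
tcp_rot: [3.141, 0.002, -0.041]
ft_force: [-0.1, 0.2, -0.2]
finger_gap: 0.234
[0.4252 0.0455 0.0205] 0.2343768388245806 [-0.0728  0.1913 -0.1536]
```

View pics/v12.png

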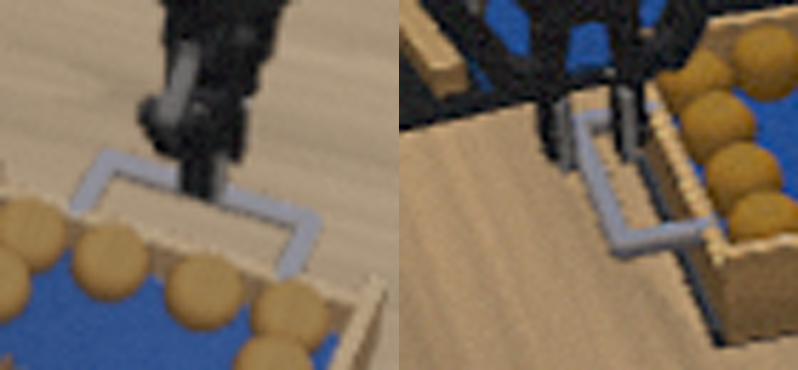

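```bash
python3 -m crank '[[[0.001,0,-0.01,0,0,0,0.77],[0.001,0,-0.018,0,0,0,0.77],[0.001,0,-0.018,0,0,0,1],[0.001,0,-0.018,0,0,0,1],[0.001,0,-0.018,0,0,0,1]]]' 40; python3 v.py v13
```

```text
t: 34.25
tcp_pos: [0.4259, 0.0455, 0.003]
tcp_rot: [3.141, 0.003, -0.041]
ft_force: [-6.1, -1.0, -1.8]
finger_gap: 0.122
[0.4259 0.0455 0.003 ] 0.12167379913165448 [-6.0989 -0.9618 -1.7891]
```

View pics/v13.png

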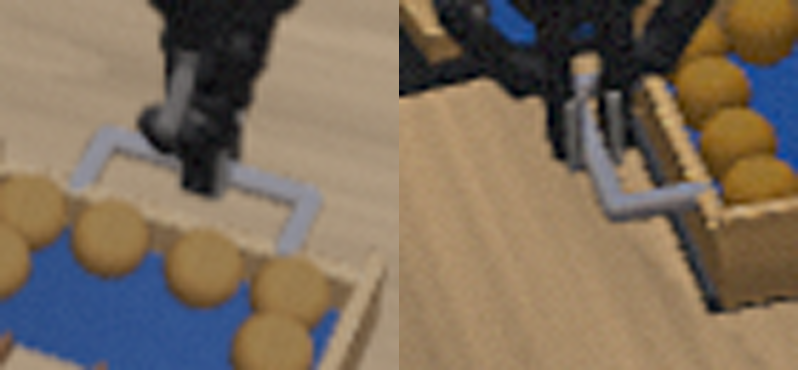

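```bash
python3 -m crank '[[[0.0018,0,0.011,0,0,0,1],[0.004,0,0.022,0,0,0,1],[0.007,0,0.033,0,0,0,1],[0.0104,0,0.0435,0,0,0,1],[0.0143,-0.0005,0.054,0,0,0,1]]]'; python3 -m crank '[[[0.0045,0,0.010,0,0,0,1],[0.0095,0,0.020,0,0,0,1],[0.015,0,0.03,0,0,0,1],[0.0207,-0.0005,0.0395,0,0,0,1],[0.0273,-0.001,0.049,0,0,0,1]]]'; python3 - <<'E'
from h import *
P=shot('scene');S=shot('side')
a=cv2.resize(P['pixels'][150:290,215:355,::-1],None,fx=2.8,fy=2.8,interpolation=2);b=cv2.resize(S['pixels'][130:270,200:340,::-1],None,fx=2.8,fy=2.8,interpolation=2)
cv2.imwrite('pics/tl1.png',np.hstack([a,b]))
E
```

```text
t: 34.85
tcp_pos: [0.4406, 0.0449, 0.0586]
tcp_rot: [3.141, 0.002, -0.041]
ft_force: [-7.6, 0.8, -1.6]
finger_gap: 0.112
t: 35.35
tcp_pos: [0.4679, 0.0439, 0.1082]
tcp_rot: [3.141, 0.002, -0.041]
ft_force: [-12.3, -0.7, 5.5]
finger_gap: 0.116
```

View pics/tl1.png

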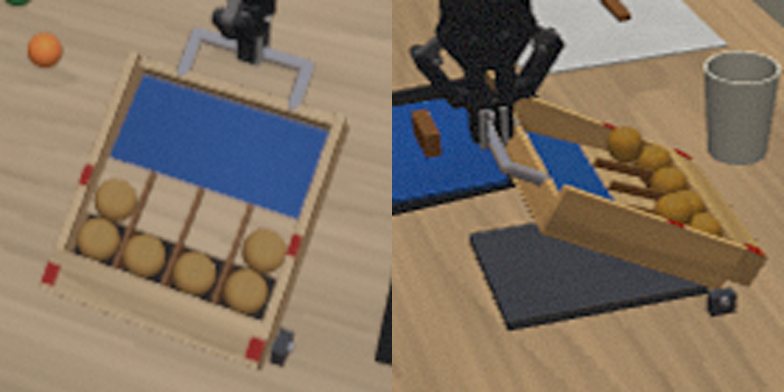

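```bash
python3 -m crank '[[[0,0,0,0,0,0,1],[0,0,0,0,0,0,1],[0,0,0,0,0,0,1],[0,0,0,0,0,0,1],[0,0,0,0,0,0,1]]]'; python3 -m crank '[[[0,0,0,0,0,0,1],[0,0,0,0,0,0,1],[0,0,0,0,0,0,1],[0,0,0,0,0,0,1],[0,0,0,0,0,0,1]]]'; python3 -m crank '[[[0,0,0,0,0,0,1],[0,0,0,0,0,0,1],[0,0,0,0,0,0,1],[0,0,0,0,0,0,1],[0,0,0,0,0,0,1]]]';python3 -m crank '[[[-0.003,0,-0.005,0,0,0,1],[-0.0066,0.0003,-0.0095,0,0,0,1],[-0.0095,0.0005,-0.014,0,0,0,1],[-0.0123,0.0005,-0.019,0,0,0,1],[-0.015,0.0005,-0.0238,0,0,0,1]]]'; python3 -m crank '[[[-0.003,0,-0.005,0,0,0,1],[-0.0055,0,-0.01,0,0,0,1],[-0.008,0.0003,-0.015,0,0,0,1],[-0.0105,0.0003,-0.02,0,0,0,1],[-0.0125,0.0005,-0.025,0,0,0,1]]]'; python3 -m crank '[[[-0.002,0,-0.0055,0,0,0,1],[-0.004,0,-0.0107,0,0,0,1],[-0.0058,0.0003,-0.016,0,0,0,1],[-0.0075,0.0003,-0.0213,0,0,0,1],[-0.0088,0.0003,-0.027,0,0,0,1]]]'
```

```text
t: 35.95
tcp_pos: [0.468, 0.0439, 0.1083]
tcp_rot: [3.141, 0.001, -0.041]
ft_force: [-14.1, -1.3, 7.9]
finger_gap: 0.119
t: 36.45
tcp_pos: [0.468, 0.0439, 0.1082]
tcp_rot: [3.141, 0.001, -0.041]
ft_force: [-14.0, -1.3, 8.0]
finger_gap: 0.12
t: 36.95
tcp_pos: [0.468, 0.0439, 0.1083]
tcp_rot: [3.141, 0.001, -0.041]
ft_force: [-14.2, -1.3, 7.7]
finger_gap: 0.117
t: 37.45
tcp_pos: [0.4528, 0.0445, 0.0844]
tcp_rot: [3.142, 0.001, -0.041]
ft_force: [-17.4, -0.6, 11.2]
finger_gap: 0.114
t: 37.95
tcp_pos: [0.4409, 0.045, 0.0591]
tcp_rot: [3.141, 0.0, -0.041]
ft_force: [-10.4, -1.3, 5.4]
finger_gap: 0.122
t: 38.45
tcp_pos: [0.4318, 0.0453, 0.0318]
tcp_rot: [3.141, 0.001, -0.041]
ft_force: [-13.0, -0.2, 4.0]
finger_gap: 0.112
```

```bash
python3 -m crank '[[[-0.0015,0,-0.006,0,0,0,1],[-0.003,0,-0.012,0,0,0,1],[-0.004,0,-0.018,0,0,0,1],[-0.005,0.0,-0.024,0,0,0,1],[-0.0057,0.0,-0.0285,0,0,0,1]]]'; python3 -m crank '[[[0,0,0,0,0,0,1],[0,0,0,0,0,0,0.77],[0,0,0,0,0,0,0.77],[0,0,0,0,0,0,0.77],[0,0,0,0,0,0,0.77]]]'; python3 - <<'E'
from h import *
P=shot('scene');S=shot('side')
a=cv2.resize(P['pixels'][150:290,215:355,::-1],None,fx=2.8,fy=2.8,interpolation=2);b=cv2.resize(S['pixels'][130:270,200:340,::-1],None,fx=2.8,fy=2.8,interpolation=2)
cv2.imwrite('pics/tl2.png',np.hstack([a,b]))
E
```

```text
t: 38.95
tcp_pos: [0.4261, 0.0455, 0.0029]
tcp_rot: [-3.141, 0.001, -0.041]
ft_force: [-10.3, 1.3, 2.2]
finger_gap: 0.12
t: 39.45
tcp_pos: [0.4269, 0.0453, 0.0028]
tcp_rot: [-3.142, -0.001, -0.041]
ft_force: [0.1, -0.3, -0.2]
finger_gap: 0.232
```

View pics/tl2.png

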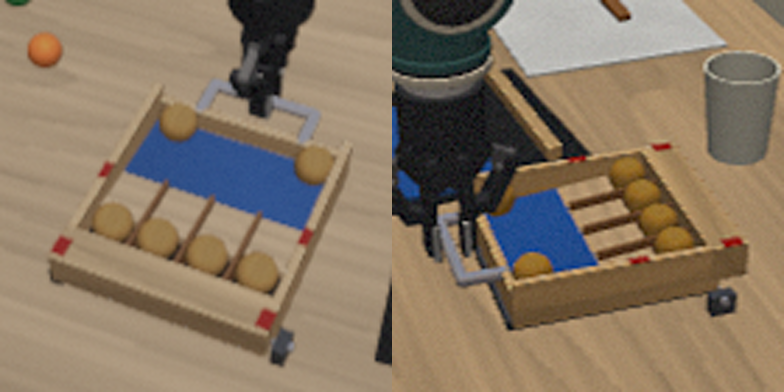

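```bash
python3 -m crank '[[[0,0,0.04,0,0,0,0.77],[0,0,0.09,0,0,0,0.77],[0,0,0.14,0,0,0,0.77],[0.01,0.05,0.19,0,0,4,0.7],[0.02,0.1,0.22,0,0,7.5,0.6]]]'; python3 -m crank '[[[0.01,0.05,0.03,0,0,0,0.5],[0.02,0.1,0.03,0,0,0,0.5],[0.02,0.15,0.03,0,0,0,0.5],[0.02,0.18,0.03,0,0,0,0.5],[0.02,0.18,0.03,0,0,0,0.5]]]'; python3 -m crank '[[[0,0,0,0,0,0,0.5],[0,0,0,0,0,0,0.5]]]'; python3 - <<'E'
from fit import *
np.set_printoptions(precision=4,suppress=True)
s=manip.get_state();print(s['tcp_pos'],s['tcp_rot'],s['qpos'])
P=shot('scene');S=shot('side');W=shot('wrist','w7')
cv2.imwrite('pics/s7.png',cv2.resize(S['pixels'][130:270,140:300,::-1],None,fx=4,fy=4,interpolation=2))
cv2.imwrite('pics/p7.png',cv2.resize(P['pixels'][180:305,340:480,::-1],None,fx=4,fy=4,interpolation=2))
for n in ['stick_a','panel']:
  for c in (P,S,W):
    print(n,[(d['position'],atz(c,d['position'],.011 if n=='stick_a' else .003)) for d in manip.pinpoint(c,n)[:2]])
E
```

```text
t: 40.05
tcp_pos: [0.4421, 0.1211, 0.2086]
tcp_rot: [-3.141, -0.003, 0.09]
ft_force: [0.9, -0.6, -0.4]
finger_gap: 0.402
t: 40.55
tcp_pos: [0.4611, 0.3046, 0.2346]
tcp_rot: [-3.141, 0.001, 0.094]
ft_force: [0.0, -0.7, 0.2]
finger_gap: 0.499
t: 40.75
tcp_pos: [0.4617, 0.3002, 0.2355]
tcp_rot: [3.141, -0.0, 0.09]
ft_force: [-0.2, -0.2, 0.6]
finger_gap: 0.498
[0.4617 0.3002 0.2355] [ 3.1414 -0.0001  0.0899] [ 0.5303 -0.1635  1.6507 -0.0002  1.6543  0.4405]
stick_a [([414.8, 277.0], array([0.5774, 0.3529, 0.011 ])), ([413.2, 212.0], array([0.3865, 0.317 , 0.011 ]))]
stick_a [([186.4, 183.0], array([0.3882, 0.3225, 0.011 ])), ([244.1, 169.7], array([0.575 , 0.3462, 0.011 ]))]
stick_a [([203.2, 143.8], array([0.3716, 0.3184, 0.011 ])), ([385.1, 136.2], array([0.5815, 0.3462, 0.011 ]))]
panel [([401.8, 236.4], array([0.468 , 0.3046, 0.003 ]))]
panel [([213.2, 180.9], array([0.4695, 0.3224, 0.003 ]))]
panel [([281.6, 161.8], array([0.4649, 0.3041, 0.003 ])), ([388.1, 133.5], array([0.587 , 0.3489, 0.003 ]))]
```

View pics/w7.png

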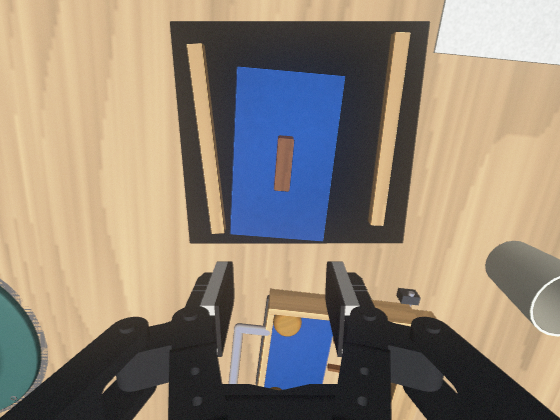

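View pics/s7.png

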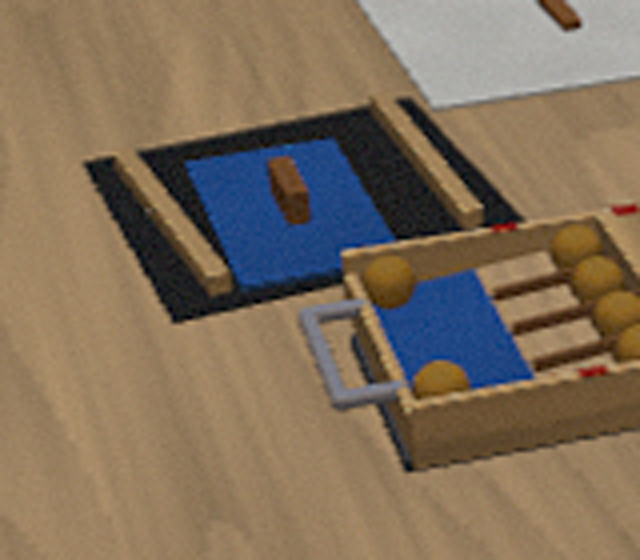

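View pics/p7.png

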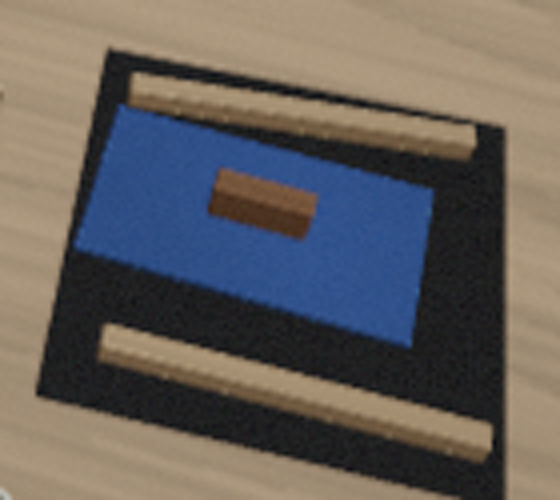

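```bash
python3 - <<'E'
import cv2,numpy as np
a=cv2.imread('pics/w7.png')
c=[a[30:60,180:215],a[215:245,200:235],a[20:50,385:420],a[205:235,360:395]]
c=[cv2.resize(x,(400,343),interpolation=2) for x in c]
cv2.imwrite('pics/w7z.png',np.vstack([np.hstack(c[:2]),np.hstack(c[2:])])[:600])
E
```

```text
(no output)
```

View pics/w7z.png

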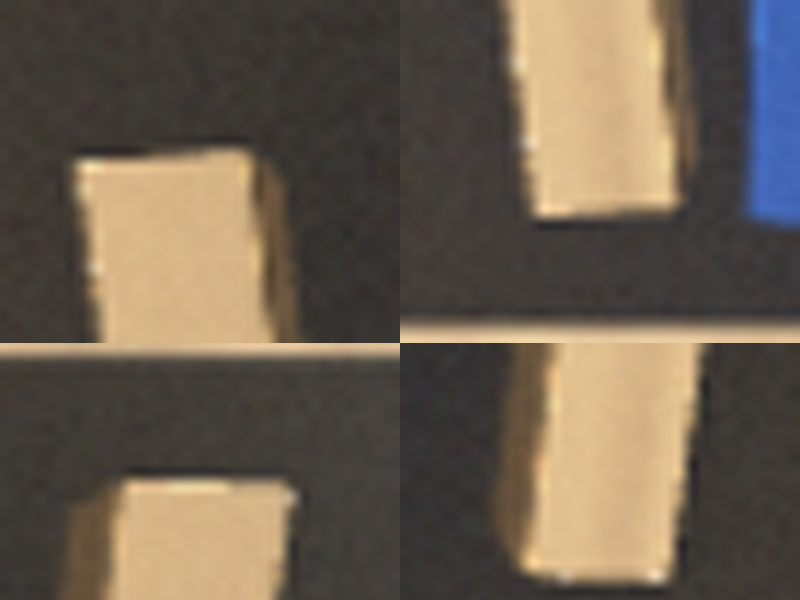

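```bash
python3 - <<'E'
from fit import *
np.set_printoptions(precision=4,suppress=True)
W=shot('wrist');P=shot('scene');S=shot('side')
c=[(-.008,.108,.016),(.008,.108,.016),(-.008,-.108,.016),(.008,-.108,.016)]
for n,u in (('near',[(186.8,44),(201.9,43.1),(212,234.1),(224.5,233.1)]),('far',[(395.5,32.4),(410.5,33),(370.9,225),(383.5,225.7)])):
    o=[(W,q,x) for q,x in zip(c,u)]
    print(n,*[x.tolist() for x in fitpose(o,[.45,.33,.05],fixz=.003)])
    v=fitpose(o,[.45,.33,.05],fixz=.003)[0]
    X=[rz(v[2])@np.array(q)+[v[0],v[1],.003] for q in c]
    print((proj(P,X)+.5-[340,180])*4, (proj(S,X)+.5-[140,130])*4)
E
```

```text
near [0.37791020623809396, 0.3173132094303416, 0.15113805299385347] [[-0.0, -0.1], [0.0, -0.2], [-0.1, 0.1], [0.2, 0.4]]
[[474.421  130.7695]
 [475.7369 149.9927]
 [132.5959  76.7946]
 [130.6537  94.9094]] [[117.8516 153.236 ]
 [137.6113 148.7527]
 [215.1052 279.0532]
 [236.7495 273.4267]]
far [0.583417284177134, 0.34647997299917177, 0.05624559505232669] [[-0.1, -0.5], [0.2, -0.5], [-0.2, 1.0], [0.1, 0.7]]
[[491.3838 428.3869]
 [490.1981 453.2093]
 [104.2857 326.6517]
 [ 99.1526 349.2107]] [[373.8651  96.2096]
 [392.1846  92.9225]
 [468.7296 213.7615]
 [488.8533 209.6445]]
```

```bash
python3 -m crank '[[[0.04,0.015,-0.03,0,0,-1.9,0.65],[0.08,0.03,-0.06,0,0,-1.9,0.65],[0.121,0.046,-0.09,0,0,-1.9,0.65],[0.121,0.046,-0.13,0,0,-1.9,0.65],[0.121,0.046,-0.17,0,0,-1.9,0.65]]]'; python3 -m crank '[[[0,0,-0.03,0,0,0,0.65],[0,0,-0.04,0,0,0,0.65],[0,0,-0.04,0,0,0,0.65],[0,0,-0.04,0,0,0,0.65]]]';  python3 v.py v14
```

```text
t: 41.85
tcp_pos: [0.5834, 0.347, 0.0628]
tcp_rot: [3.141, 0.001, 0.057]
ft_force: [0.7, 0.1, -0.4]
finger_gap: 0.344
t: 42.25
tcp_pos: [0.5834, 0.3473, 0.0275]
tcp_rot: [-3.141, -0.002, 0.057]
ft_force: [-0.1, 0.5, 1.1]
finger_gap: 0.353
[0.5834 0.3473 0.0275] 0.3530260343246692 [-0.0746  0.4544  1.1032]
```

View pics/v14.png

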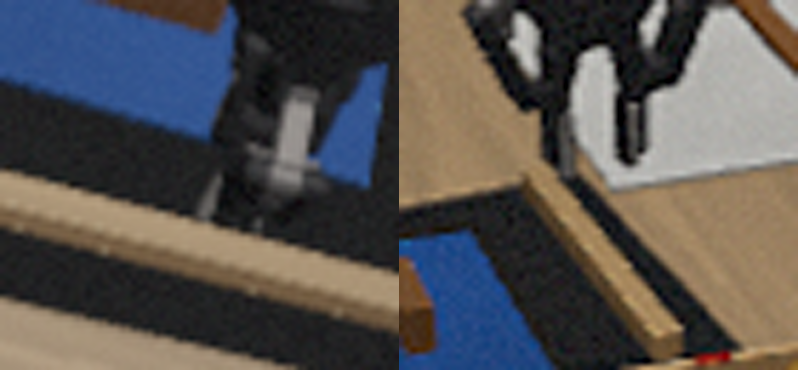

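```bash
python3 -m crank '[[[0,0,-0.02,0,0,0,0.65],[0,0,-0.035,0,0,0,0.65],[0,0,-0.04,0,0,0,0.65],[0,0,-0.04,0,0,0,0.65]]]';  python3 v.py v15
```

```text
t: 42.75
tcp_pos: [0.5824, 0.3467, -0.0151]
tcp_rot: [3.141, 0.001, 0.057]
ft_force: [-0.3, 0.5, 1.0]
finger_gap: 0.348
[ 0.5824  0.3467 -0.0151] 0.34843729196509854 [-0.2851  0.5053  0.9512]
```

View pics/v15.png

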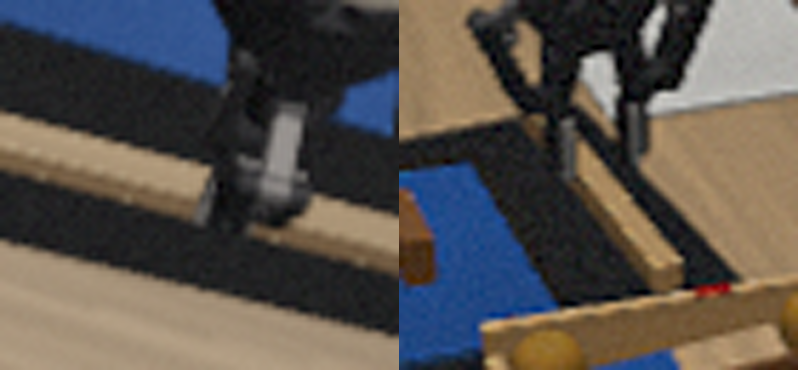

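```bash
python3 -m crank '[[[0.0005,0,-0.004,0,0,0,0.65],[0.0005,0,-0.004,0,0,0,1],[0.0005,0,-0.004,0,0,0,1],[0.0005,0,-0.004,0,0,0,1],[0.0005,0,-0.004,0,0,0,1]]]' 50;  python3 -m crank '[[[0,0,0,0,0,0,1],[0,0,0.03,0,0,0,1],[0,0,0.07,0,0,0,1],[0,0,0.12,0,0,0,1],[0,0,0.12,0,0,0,1]]]'; python3 - <<'E'
from fit import *
np.set_printoptions(precision=4,suppress=True)
s=manip.get_state();print(s['tcp_pos'],s['tcp_rot'],s['finger_gap'])
W=shot('wrist','w8');P=shot('scene','p8')
E
```

```text
t: 43.35
tcp_pos: [0.5832, 0.3469, -0.0184]
tcp_rot: [-3.141, -0.0, 0.057]
ft_force: [-0.3, -0.2, 1.0]
finger_gap: 0.143
t: 43.85
tcp_pos: [0.5856, 0.3482, 0.1094]
tcp_rot: [-3.137, -0.009, 0.057]
ft_force: [0.0, 0.4, -0.3]
finger_gap: 0.14
[0.5856 0.3482 0.1094] [-3.1374 -0.0089  0.0572] 0.13998380780581118
```

View pics/w8.png

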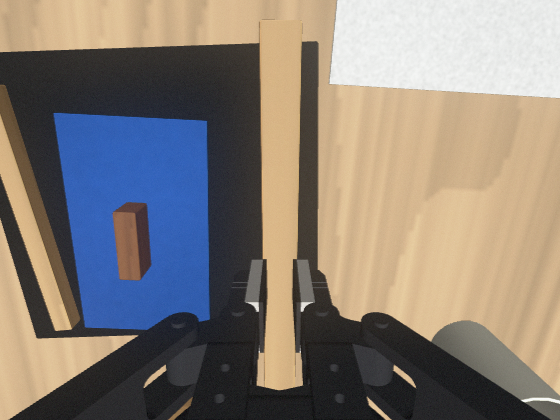

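View pics/p8.png

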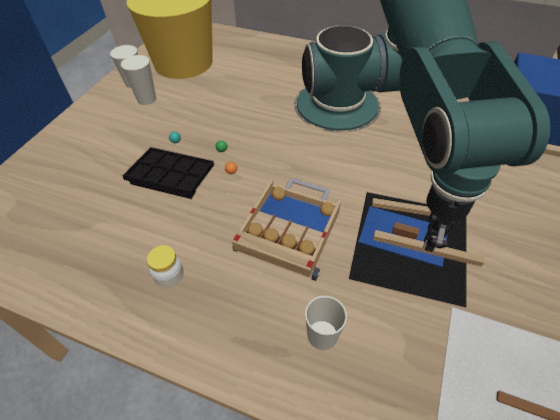

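```bash
python3 -m crank '[[[0.015,-0.045,0,0,0,-1,1],[0.03,-0.09,0,0,0,-2,1],[0.045,-0.135,0,0,0,-3,1],[0.06,-0.18,0,0,0,-4,1],[0.074,-0.225,0,0,0,-5.2,1]]]'; python3 -m crank '[[[0,-0.045,0,0,0,0,1],[0,-0.085,0,0,0,0,1],[0,-0.085,0,0,0,0,1],[0,-0.085,0,0,0,0,1],[0,-0.085,0,0,0,0,1]]]'; python3 - <<'E'
from fit import *
np.set_printoptions(precision=4,suppress=True)
s=manip.get_state();print(s['tcp_pos'],s['tcp_rot'],s['finger_gap'])
W=shot('wrist','w9');P=shot('scene');S=shot('side')
a=cv2.resize(P['pixels'][150:290,215:355,::-1],None,fx=2.8,fy=2.8,interpolation=2);b=cv2.resize(S['pixels'][130:270,200:340,::-1],None,fx=2.8,fy=2.8,interpolation=2)
cv2.imwrite('pics/p9.png',np.hstack([a,b]))
E
```

```text
t: 44.45
tcp_pos: [0.6568, 0.1199, 0.0995]
tcp_rot: [3.141, 0.002, -0.034]
ft_force: [1.5, 0.6, -1.7]
finger_gap: 0.14
t: 44.95
tcp_pos: [0.6568, 0.0376, 0.1004]
tcp_rot: [-3.141, 0.001, -0.033]
ft_force: [-0.2, -0.4, -0.0]
finger_gap: 0.14
[0.6568 0.0376 0.1004] [-3.1414  0.0014 -0.0332] 0.13972450408629694
```

View pics/w9.png

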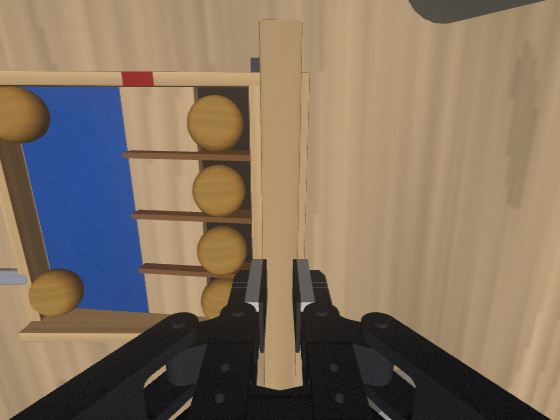

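View pics/p9.png

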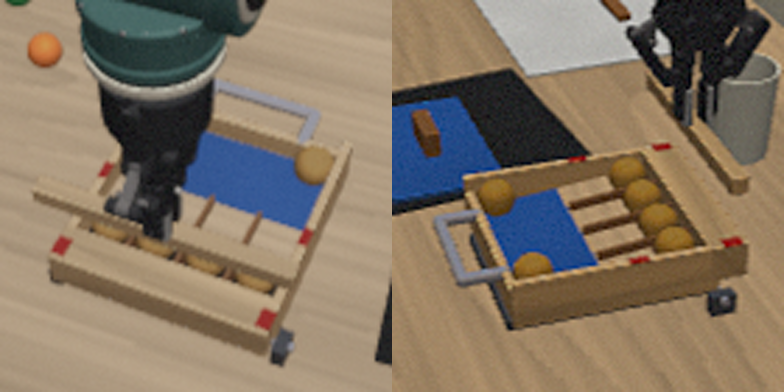

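```bash
python3 - <<'E'
from fit import *
np.set_printoptions(precision=4,suppress=True)
W=shot('wrist')
for v in ([.6456,.0368,-.0374,.0167],[.6476,.0376,-.0331,.0167],[.6484,.0371,-.0348,.0167]):
    X=[rz(v[2])@np.array(q)+[v[0],v[1],v[3]] for q in [(.026,.096,.048),(-.075,.092,.048),(-.03,.022,.037),(-.03,.067,.037),(-.03,-.022,.037),(-.188,-.096,.048)]]
    print(proj(W,X).tolist())
t=manip.get_state()['tcp_pos']
X=[rz(-.0332)@np.array(q)+t+[0,0,.029] for q in [(-.008,.108,.008),(.008,.108,.008),(-.008,.1,-.008)]];print(proj(W,X))
a=W['pixels'][:,:,::-1]
cv2.imwrite('pics/w9z.png',np.hstack([cv2.resize(a[10:90,245:325],(400,400),interpolation=2),cv2.resize(a[60:140,110:190],(400,400),interpolation=2)]))
E
```

```text
[[304.25207564015176, 70.69120352697647], [132.21817051607982, 76.9003412543077], [217.97032735968975, 187.85558959677365], [214.44812221742845, 119.913281519093], [221.02538695580952, 246.78679657979194], [15.299435816740413, 340.6761987269897]]
[[306.96692386962565, 68.89242423900802], [134.77860936453445, 75.91395191842011], [220.66510982056965, 186.81446783358467], [217.01068586668413, 118.73199868922181], [223.83447168672038, 245.86015716311795], [18.418278781208983, 340.621113322271]]
[[308.61993616555174, 69.8503492731594], [136.5108537129046, 76.54739561637325], [221.94844957295845, 187.41676687114517], [218.49822223268177, 119.41447313417825], [224.94092240951102, 246.39694317884107], [19.325697560997696, 340.79017010834235]]
[[256.3377  17.7876]
 [299.7437  17.8706]
 [259.1566  47.2957]]
```

View pics/w9z.png

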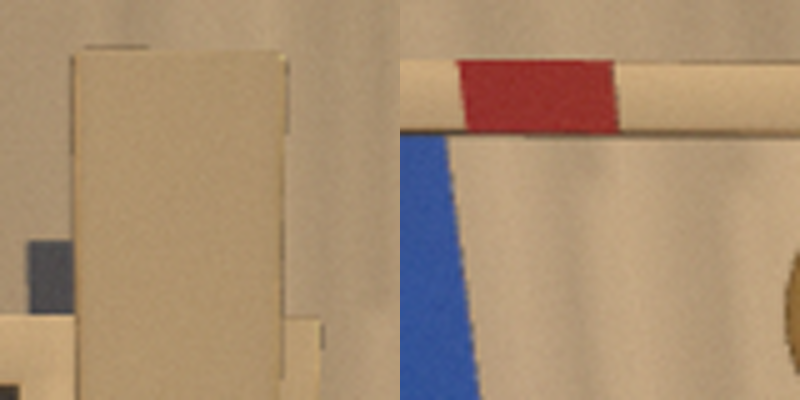

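```bash
python3 -m crank '[[[0.0027,-0.0008,-0.025,0,0,0,1],[0.0027,-0.0008,-0.046,0,0,0,1],[0.0027,-0.0008,-0.05,0,0,0,1],[0.0027,-0.0008,-0.05,0,0,0,1]]]';python3 -m crank '[[[0,0,-0.002,0,0,0,1],[0,0,-0.003,0,0,0,1],[0,0,-0.004,0,0,0,1],[0,0,-0.004,0,0,0,1]]]'; python3 v.py v16
```

```text
t: 45.55
tcp_pos: [0.6595, 0.0365, 0.0511]
tcp_rot: [3.142, 0.001, -0.033]
ft_force: [0.8, -0.3, -0.5]
finger_gap: 0.137
t: 45.95
tcp_pos: [0.6599, 0.036, 0.0478]
tcp_rot: [-3.142, -0.0, -0.034]
ft_force: [-1.3, 0.3, 1.0]
finger_gap: 0.14
[0.6599 0.036  0.0478] 0.1398616464560065 [-1.3051  0.3146  1.0405]
```

View pics/v16.png

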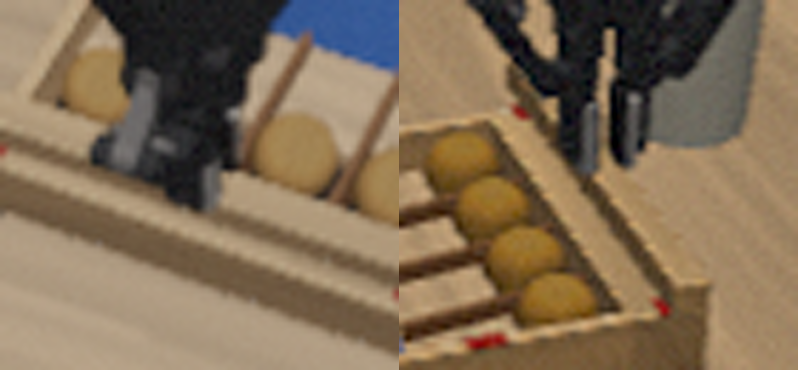

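```bash
python3 -m crank '[[[0,0,-0.001,0,0,0,1],[0,0,-0.002,0,0,0,1],[0,0,-0.002,0,0,0,1]]]';python3 -m crank '[[[0,0,-0.001,0,0,0,1],[0,0,-0.001,0,0,0,1],[0,0,-0.001,0,0,0,1]]]'
```

```text
t: 46.35
tcp_pos: [0.6597, 0.036, 0.0452]
tcp_rot: [3.142, 0.0, -0.034]
ft_force: [0.6, 0.1, -1.0]
finger_gap: 0.139
t: 46.65
tcp_pos: [0.6598, 0.0361, 0.0444]
tcp_rot: [3.142, 0.0, -0.034]
ft_force: [-0.2, -0.8, -1.6]
finger_gap: 0.141
```

```bash
python3 -m crank '[[[0,0,-0.001,0,0,0,1],[0,0,-0.001,0,0,0,1],[0,0,-0.001,0,0,0,1]]]'
```

```text
t: 46.95
tcp_pos: [0.6598, 0.036, 0.0434]
tcp_rot: [-3.142, 0.0, -0.034]
ft_force: [0.6, 0.6, -1.1]
finger_gap: 0.138
```

```bash
python3 -m crank '[[[0,0,-0.001,0,0,0,1],[0,0,-0.001,0,0,0,1],[0,0,-0.001,0,0,0,1]]]'; python3 -m crank '[[[0,0,-0.001,0,0,0,1],[0,0,-0.001,0,0,0,1],[0,0,-0.001,0,0,0,1]]]'; python3 v.py v17
```

```text
t: 47.25
tcp_pos: [0.6599, 0.0361, 0.0426]
tcp_rot: [-3.142, -0.0, -0.034]
ft_force: [-1.7, 0.4, 2.4]
finger_gap: 0.139
t: 47.55
tcp_pos: [0.6601, 0.0361, 0.0424]
tcp_rot: [3.142, -0.001, -0.034]
ft_force: [-3.9, 0.6, 9.9]
finger_gap: 0.14
[0.6601 0.0361 0.0424] 0.140228090634528 [-3.942   0.5602  9.8688]
```

View pics/v17.png

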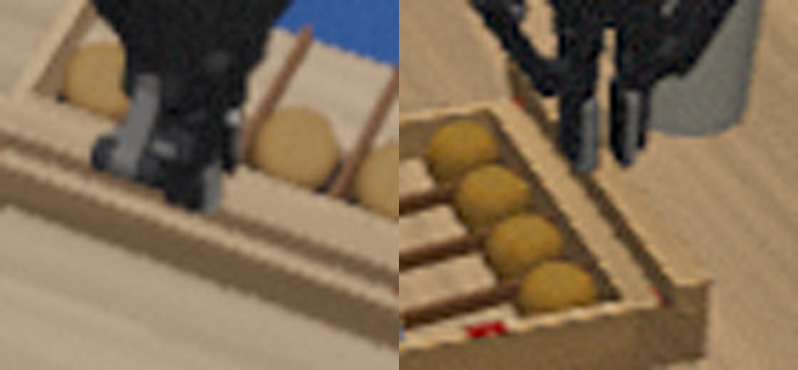

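```bash
python3 -m crank '[[[0,0,0.001,0,0,0,1],[0,0,0.001,0,0,0,0.75],[0,0,0.001,0,0,0,0.72],[0,0,0.001,0,0,0,0.72],[0,0,0.02,0,0,0,0.7]]]'; python3 -m crank '[[[0,0,0.05,0,0,0,0.7],[0,0,0.1,0,0,0,0.7],[-0.03,0,0.12,0,0,0,0.7],[-0.06,-0.03,0.12,0,0,0,0.7],[-0.09,-0.06,0.12,0,0,0,0.7]]]';  python3 -m crank '[[[0,0,0,0,0,0,0.7],[0,0,0,0,0,0,0.7]]]'; python3 - <<'E'
from fit import *
np.set_printoptions(precision=4,suppress=True)
s=manip.get_state();print(s['tcp_pos'],s['tcp_rot'],s['finger_gap'])
W=shot('wrist','w10');P=shot('scene');S=shot('side')
a=cv2.resize(P['pixels'][190:290,225:335,::-1],None,fx=3.6,fy=3.6,interpolation=2);b=cv2.resize(S['pixels'][160:260,220:330,::-1],None,fx=3.6,fy=3.6,interpolation=2)
cv2.imwrite('pics/p10.png',np.hstack([a,b]))
E
```

```text
t: 48.15
tcp_pos: [0.6585, 0.036, 0.0588]
tcp_rot: [3.141, 0.004, -0.034]
ft_force: [0.7, 0.1, -0.4]
finger_gap: 0.296
t: 48.65
tcp_pos: [0.569, -0.0241, 0.182]
tcp_rot: [3.141, -0.001, -0.032]
ft_force: [-0.1, -0.3, -0.4]
finger_gap: 0.298
t: 48.85
tcp_pos: [0.5697, -0.0244, 0.1818]
tcp_rot: [-3.142, -0.001, -0.035]
ft_force: [0.3, 0.1, -0.2]
finger_gap: 0.301
[ 0.5697 -0.0244  0.1818] [-3.1415 -0.0009 -0.0349] 0.3010119436473399
```

View pics/w10.png

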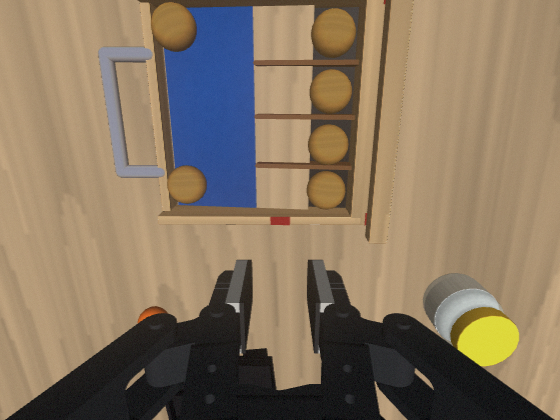

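View pics/p10.png

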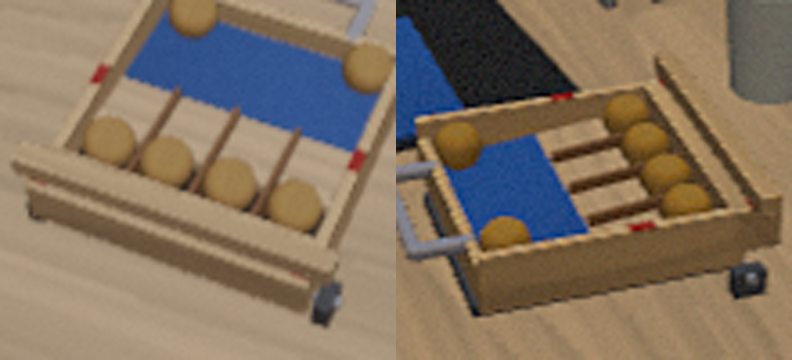

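```bash
python3 - <<'E'
from fit import *
a=cv2.imread('pics/w10.png')
cv2.imwrite('pics/w10z.png',np.hstack([cv2.resize(a[195:250,345:400],(400,400),interpolation=2),cv2.resize(a[0:55,365:420],(400,400),interpolation=2)]))
cv2.imwrite('pics/w10y.png',np.hstack([cv2.resize(a[195:250,150:205],(400,400),interpolation=2),cv2.resize(a[195:250,255:310],(400,400),interpolation=2)]))
E
```

```text
(no output)
```

View pics/w10z.png

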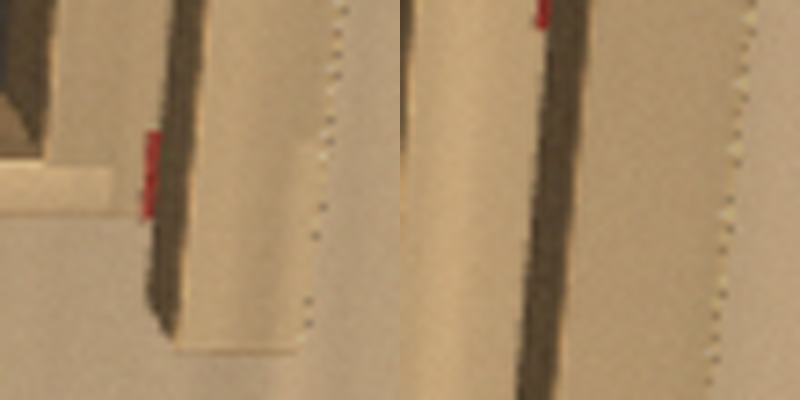

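View pics/w10y.png

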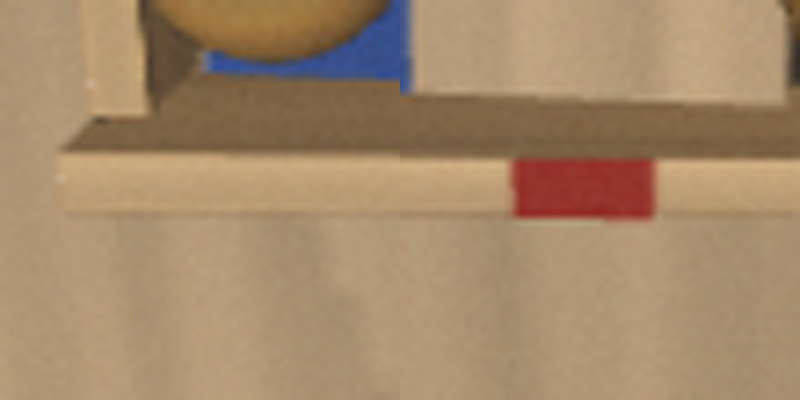

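```bash
python3 -m crank '[[[-0.02,0.045,0.02,0,0,2,0.7],[-0.045,0.088,0.03,0,0,4,0.7],[-0.07,0.13,0.03,0,0,6,0.7],[-0.095,0.172,0.03,0,0,8,0.7],[-0.12,0.214,0.03,0,0,10.6,0.7]]]'; python3 -m crank '[[[-0.025,0.045,0,0,0,0,0.7],[-0.05,0.088,0,0,0,0,0.7],[-0.071,0.128,-0.01,0,0,0,0.7],[-0.071,0.128,-0.04,0,0,0,0.7],[-0.071,0.128,-0.06,0,0,0,0.7]]]';  python3 -m crank '[[[0,0,0,0,0,0,0.7],[0,0,0,0,0,0,0.7]]]'; python3 - <<'E'
from fit import *
np.set_printoptions(precision=4,suppress=True)
s=manip.get_state();print(s['tcp_pos'],s['tcp_rot'],s['finger_gap'])
W=shot('wrist','w11')
E
```

```text
t: 49.5
tcp_pos: [0.449, 0.1918, 0.2114]
tcp_rot: [-3.142, 0.0, 0.153]
ft_force: [0.6, 0.2, 0.3]
finger_gap: 0.299
t: 50.0
tcp_pos: [0.3778, 0.3196, 0.1496]
tcp_rot: [3.141, 0.001, 0.155]
ft_force: [-0.0, -0.1, -1.4]
finger_gap: 0.302
t: 50.2
tcp_pos: [0.3791, 0.3182, 0.1519]
tcp_rot: [3.141, 0.0, 0.152]
ft_force: [-0.3, -0.0, -0.0]
finger_gap: 0.3
[0.3791 0.3182 0.1519] [3.1414 0.0005 0.1518] 0.30046735460510243
```

View pics/w11.png

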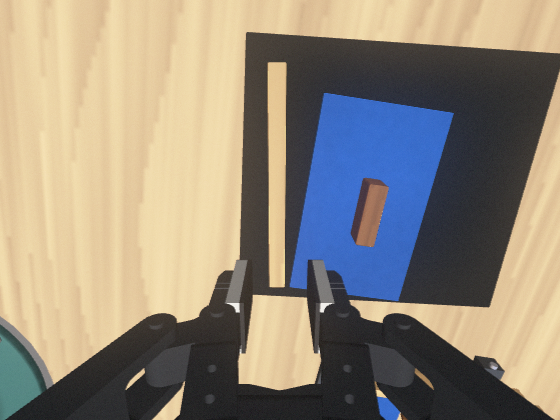

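```bash
python3 - <<'E'
from fit import *
np.set_printoptions(precision=4,suppress=True)
W=shot('wrist');t=manip.get_state()['tcp_pos']
for u in [(277.2,63),(277,286),(268,63),(286.5,63),(268.8,287),(286,287)]: print(atz(W,u,.019))
print(t, proj(W,t-[0,0,t[2]-.019]))
E
```

```text
[0.3623 0.4231 0.019 ]
[0.3941 0.2116 0.019 ]
[0.3546 0.4219 0.019 ]
[0.37   0.4243 0.019 ]
[0.3859 0.2091 0.019 ]
[0.4036 0.2118 0.019 ]
[0.3796 0.3181 0.1528] [[278.6813 185.5515]]
```

```bash
python3 -m crank '[[[-0.001,-0.001,-0.05,0,0,0,0.72],[-0.001,-0.001,-0.1,0,0,0,0.72],[-0.001,-0.001,-0.13,0,0,0,0.72],[-0.001,-0.001,-0.15,0,0,0,0.72],[-0.001,-0.001,-0.155,0,0,0,0.72]]]'; python3 -m crank '[[[0,0,0,0,0,0,0.72],[0,0,0,0,0,0,0.72]]]';  python3 v.py v18
```

```text
t: 50.8
tcp_pos: [0.3778, 0.3162, -0.0047]
tcp_rot: [3.141, 0.002, 0.151]
ft_force: [0.0, -0.6, 1.2]
finger_gap: 0.283
t: 51.0
tcp_pos: [0.3789, 0.3173, -0.0018]
tcp_rot: [-3.141, -0.002, 0.151]
ft_force: [-0.3, 0.2, -0.0]
finger_gap: 0.279
[ 0.3789  0.3173 -0.0018] 0.2792132536142915 [-0.3236  0.2383 -0.0315]
```

View pics/v18.png

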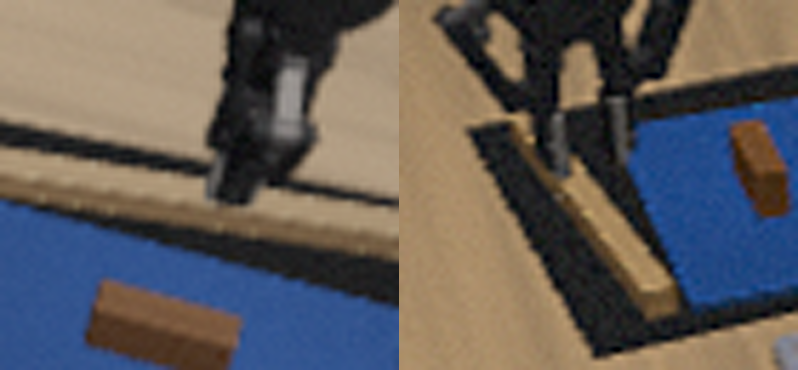

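```bash
python3 -m crank '[[[0,0,-0.008,0,0,0,0.72],[0,0,-0.013,0,0,0,0.72],[0,0,-0.013,0,0,0,0.72],[0,0,-0.013,0,0,0,1],[0,0,-0.013,0,0,0,1]]]' 50; python3 -m crank '[[[0,0,0,0,0,0,1],[0,0,0,0,0,0,1],[0,0,0.0,0,0,0,1]]]'; python3 v.py v19
```

```text
t: 51.6
tcp_pos: [0.3781, 0.3168, -0.0164]
tcp_rot: [-3.142, -0.0, 0.151]
ft_force: [0.4, -1.5, 0.1]
finger_gap: 0.001
t: 51.9
tcp_pos: [0.3781, 0.3168, -0.0165]
tcp_rot: [-3.142, -0.0, 0.151]
ft_force: [0.5, -0.7, 0.5]
finger_gap: -0.004
[ 0.3781  0.3168 -0.0165] -0.003910548154488223 [ 0.4509 -0.7167  0.5479]
```

View pics/v19.png

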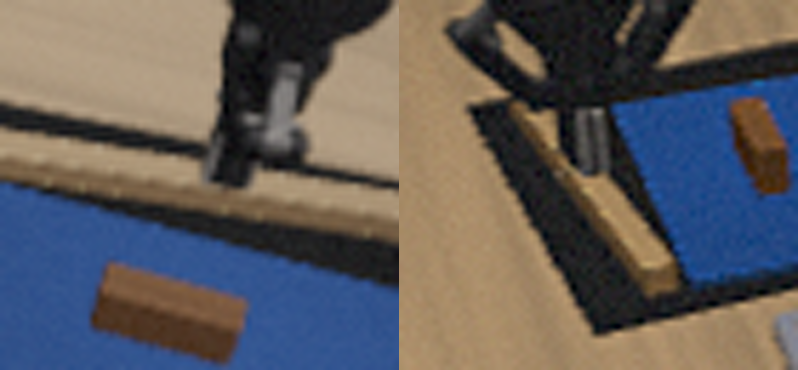

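```bash
python3 -m crank '[[[0,0,0.006,0,0,0,1],[0,0,0.006,0,0,0,0.72],[0,0,0.006,0,0,0,0.72],[0,0,0.006,0,0,0,0.72],[0,0,0.0,0,0,0,0.72]]]' 50; python3 -m crank '[[[0,0,-0.004,0,0,0,0.72],[0,0,-0.008,0,0,0,0.72],[0,0,-0.009,0,0,0,0.72],[0,0,-0.009,0,0,0,0.72]]]'; python3 v.py v20
```

```text
t: 52.5
tcp_pos: [0.3783, 0.317, -0.0162]
tcp_rot: [-3.141, -0.001, 0.151]
ft_force: [0.4, -1.0, -0.4]
finger_gap: 0.282
t: 52.9
tcp_pos: [0.3779, 0.3166, -0.0259]
tcp_rot: [3.141, 0.0, 0.151]
ft_force: [-0.2, -0.6, -0.2]
finger_gap: 0.284
[ 0.3779  0.3166 -0.0259] 0.28371213027455533 [-0.2481 -0.6175 -0.2386]
```

View pics/v20.png

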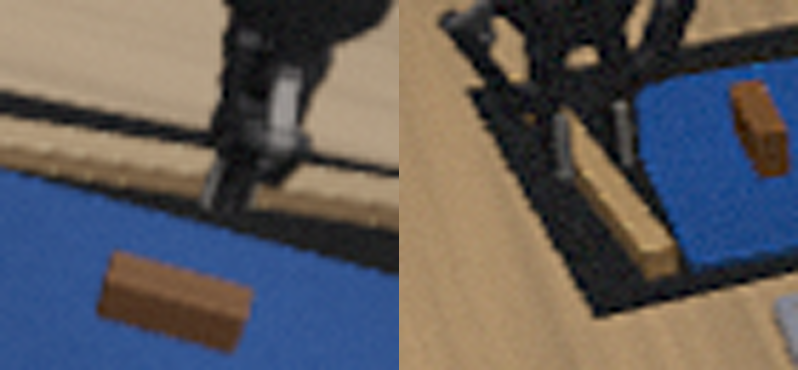

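Now it straddles properly. Close and lift.

```bash
python3 -m crank '[[[0,0,0,0,0,0,0.85],[0,0,0,0,0,0,1],[0,0,0,0,0,0,1],[0,0,0,0,0,0,1]]]' 50; python3 -m crank '[[[0,0,0.0,0,0,0,1],[0,0,0.03,0,0,0,1],[0,0,0.08,0,0,0,1],[0,0,0.13,0,0,0,1],[0.01,-0.03,0.135,0,0,0,1]]]'; python3 v.py v21
```

```text
t: 53.4
tcp_pos: [0.3782, 0.3169, -0.0252]
tcp_rot: [-3.141, -0.001, 0.151]
ft_force: [-0.4, -0.0, 5.4]
finger_gap: 0.166
t: 53.9
tcp_pos: [0.3893, 0.2893, 0.1157]
tcp_rot: [-3.138, -0.007, 0.154]
ft_force: [-0.3, -0.6, -1.0]
finger_gap: 0.167
[0.3893 0.2893 0.1157] 0.16707717125273422 [-0.3112 -0.5812 -0.9795]
```

View pics/v21.png

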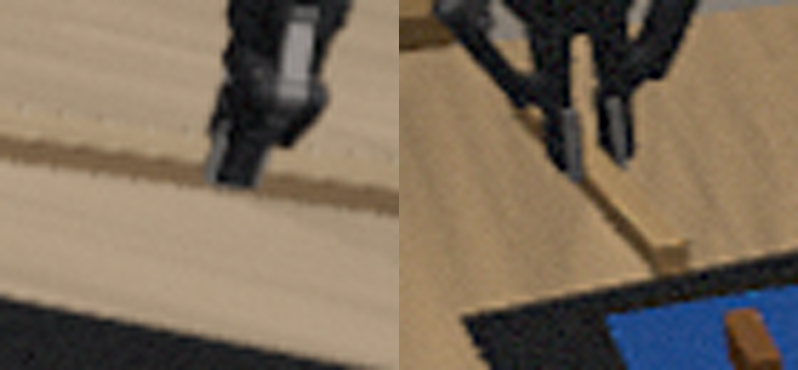

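```bash
python3 -m crank '[[[0.03,-0.04,0,0,0,-2,1],[0.06,-0.08,0,0,0,-4,1],[0.09,-0.12,0,0,0,-6,1],[0.12,-0.16,0,0,0,-8,1],[0.15,-0.2,0,0,0,-10.6,1]]]'; python3 -m crank '[[[0.033,-0.04,0,0,0,0,1],[0.033,-0.05,0,0,0,0,1],[0.033,-0.05,0,0,0,0,1],[0.033,-0.05,0,0,0,0,1]]]'; python3 - <<'E'
from fit import *
np.set_printoptions(precision=4,suppress=True)
s=manip.get_state();print(s['tcp_pos'],s['tcp_rot'],s['finger_gap'])
W=shot('wrist','w12')
E
```

```text
t: 54.5
tcp_pos: [0.5387, 0.085, 0.1087]
tcp_rot: [-3.141, 0.001, -0.035]
ft_force: [1.0, 1.8, -0.2]
finger_gap: 0.166
t: 54.9
tcp_pos: [0.5704, 0.0374, 0.1088]
tcp_rot: [-3.141, 0.001, -0.034]
ft_force: [-0.5, 1.6, -0.9]
finger_gap: 0.171
[0.5704 0.0374 0.1088] [-3.1413  0.0011 -0.0338] 0.17142009912827533
```

View pics/w12.png

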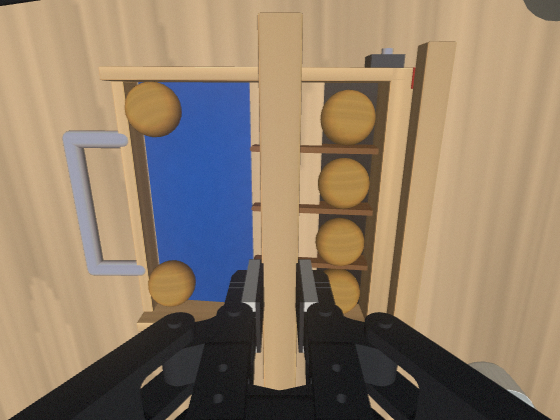

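```bash
python3 -m crank '[[[0.001,0.0005,-0.03,0,0,0,1],[0.001,0.0005,-0.055,0,0,0,1],[0.001,0.0005,-0.067,0,0,0,1],[0.001,0.0005,-0.067,0,0,0,1],[0.001,0.0005,-0.067,0,0,0,1]]]'; python3 -m crank '[[[0,0,-0.001,0,0,0,1],[0,0,-0.002,0,0,0,1],[0,0,-0.002,0,0,0,1],[0,0,-0.002,0,0,0,1]]]';python3 -m crank '[[[0,0,-0.001,0,0,0,1],[0,0,-0.001,0,0,0,1],[0,0,-0.001,0,0,0,1]]]'; python3 v.py v22
```

```text
t: 55.45
tcp_pos: [0.5723, 0.0378, 0.0435]
tcp_rot: [-3.142, -0.001, -0.033]
ft_force: [0.7, -0.5, -0.1]
finger_gap: 0.167
t: 55.85
tcp_pos: [0.5721, 0.0372, 0.0407]
tcp_rot: [-3.142, -0.0, -0.034]
ft_force: [0.2, -0.7, -0.4]
finger_gap: 0.167
t: 56.15
tcp_pos: [0.572, 0.0372, 0.0394]
tcp_rot: [-3.142, 0.0, -0.034]
ft_force: [0.1, -0.1, -0.2]
finger_gap: 0.168
[0.572  0.0372 0.0394] 0.16816371536384375 [ 0.1149 -0.1421 -0.1831]
```

View pics/v22.png

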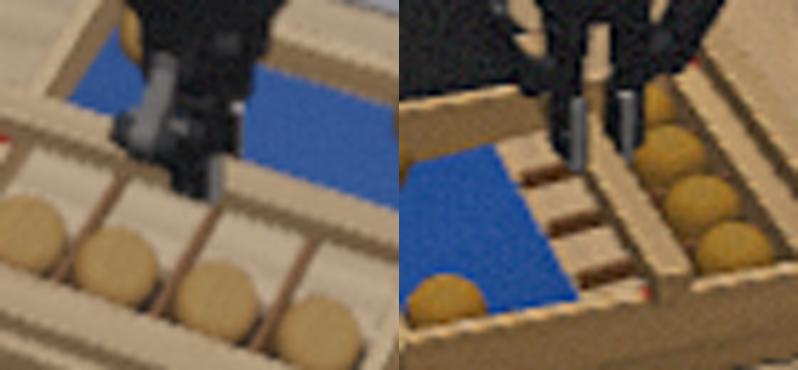

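```bash
python3 -m crank '[[[0,0,-0.001,0,0,0,1],[0,0,-0.002,0,0,0,1],[0,0,-0.002,0,0,0,1]]]';python3 -m crank '[[[0,0,-0.001,0,0,0,1],[0,0,-0.001,0,0,0,1],[0,0,-0.001,0,0,0,1]]]'
```

```text
t: 56.55
tcp_pos: [0.5719, 0.0372, 0.0372]
tcp_rot: [3.142, 0.0, -0.034]
ft_force: [0.8, -0.4, -0.4]
finger_gap: 0.169
t: 56.85
tcp_pos: [0.572, 0.0373, 0.0364]
tcp_rot: [3.142, 0.0, -0.034]
ft_force: [-0.1, 0.4, -0.3]
finger_gap: 0.163
```

```bash
python3 -m crank '[[[0,0,-0.001,0,0,0,1],[0,0,-0.001,0,0,0,1],[0,0,-0.001,0,0,0,1]]]';python3 -m crank '[[[0,0,-0.001,0,0,0,1],[0,0,-0.001,0,0,0,1],[0,0,-0.001,0,0,0,1]]]'
```

```text
t: 57.15
tcp_pos: [0.5722, 0.0372, 0.0358]
tcp_rot: [3.142, -0.0, -0.034]
ft_force: [-1.8, -0.0, 5.0]
finger_gap: 0.166
t: 57.45
tcp_pos: [0.5723, 0.0372, 0.0357]
tcp_rot: [-3.142, -0.001, -0.034]
ft_force: [-7.5, 0.3, 14.2]
finger_gap: 0.169
```

```bash
python3 -m crank '[[[0,0,0.0015,0,0,0,1],[0,0,0.0015,0,0,0,0.75],[0,0,0.0015,0,0,0,0.72],[0,0,0.0015,0,0,0,0.72],[0,0,0.02,0,0,0,0.7]]]'; python3 -m crank '[[[0,0,0.05,0,0,0,0.7],[0,0,0.1,0,0,0,0.7],[0,-0.02,0.14,0,0,0,0.7],[0.02,-0.05,0.15,0,0,0,0.7],[0.03,-0.06,0.16,0,0,0,0.7]]]';  python3 -m crank '[[[0,0,0,0,0,0,0.7],[0,0,0,0,0,0,0.7]]]'; python3 - <<'E'
from fit import *
np.set_printoptions(precision=4,suppress=True)
s=manip.get_state();print(s['tcp_pos'],s['tcp_rot'],s['finger_gap'])
W=shot('wrist','w13');P=shot('scene');S=shot('side')
a=cv2.resize(P['pixels'][190:290,225:335,::-1],None,fx=3.6,fy=3.6,interpolation=2);b=cv2.resize(S['pixels'][160:260,220:330,::-1],None,fx=3.6,fy=3.6,interpolation=2)
cv2.imwrite('pics/p13.png',np.hstack([a,b]))
E
```

```text
t: 57.95
tcp_pos: [0.5707, 0.0372, 0.0521]
tcp_rot: [3.141, 0.004, -0.034]
ft_force: [0.2, 0.8, 0.5]
finger_gap: 0.298
t: 58.45
tcp_pos: [0.603, -0.0247, 0.2159]
tcp_rot: [3.141, -0.002, -0.035]
ft_force: [0.3, 0.0, -0.9]
finger_gap: 0.304
t: 58.65
tcp_pos: [0.6017, -0.0226, 0.2137]
tcp_rot: [-3.141, 0.001, -0.034]
ft_force: [0.3, -0.6, 0.3]
finger_gap: 0.302
[ 0.6017 -0.0226  0.2137] [-3.1414  0.001  -0.034 ] 0.3023715169653039
```

View pics/w13.png

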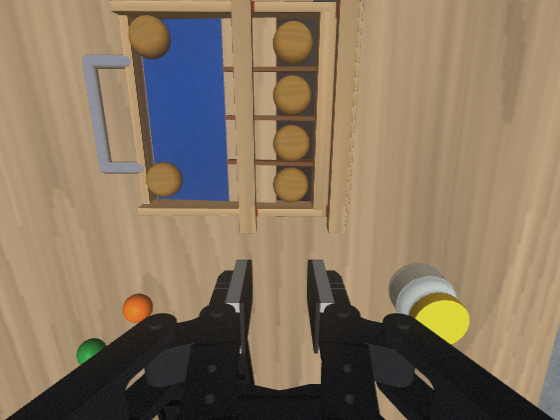

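View pics/p13.png

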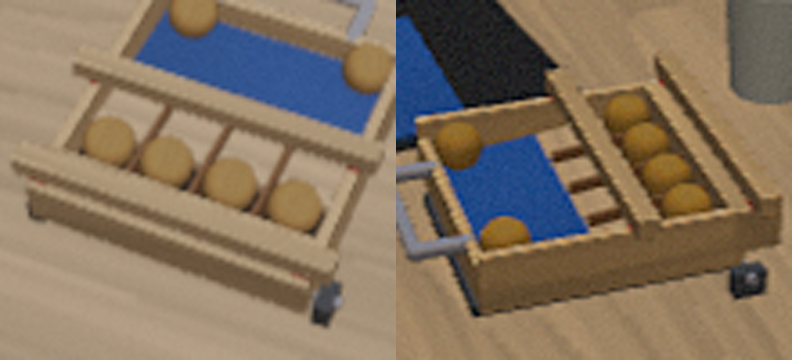

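```bash
python3 -m crank '[[[-0.02,0.045,0.01,0,0,1.5,0.6],[-0.04,0.09,0.01,0,0,3,0.5],[-0.06,0.135,0.01,0,0,4.5,0.5],[-0.08,0.18,0.01,0,0,6,0.4],[-0.1,0.225,0.01,0,0,7.1,0.4]]]'; python3 -m crank '[[[-0.02,0.04,0,0,0,0,0.4],[-0.04,0.075,0,0,0,0,0.4],[-0.04,0.075,0,0,0,0,0.4],[-0.04,0.075,0,0,0,0,0.4]]]'; python3 - <<'E'
from fit import *
np.set_printoptions(precision=4,suppress=True)
s=manip.get_state();print(s['tcp_pos'],s['tcp_rot'],s['finger_gap'])
W=shot('wrist','w14')
E
```

```text
t: 59.3
tcp_pos: [0.5003, 0.2041, 0.2242]
tcp_rot: [-3.142, -0.0, 0.092]
ft_force: [1.6, 0.1, 0.3]
finger_gap: 0.602
t: 59.7
tcp_pos: [0.4611, 0.278, 0.2241]
tcp_rot: [3.141, 0.0, 0.093]
ft_force: [0.0, 1.0, -0.6]
finger_gap: 0.599
[0.4611 0.278  0.2241] [3.1413 0.0002 0.0927] 0.5993480131803869
```

View pics/w14.png

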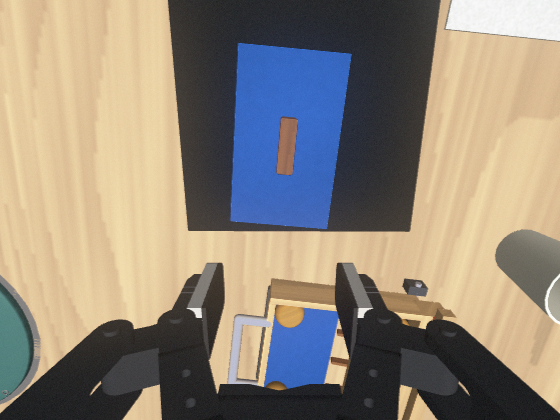

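```bash
python3 - <<'E'
from fit import *
np.set_printoptions(precision=4,suppress=True)
W=shot('wrist');P=shot('scene');S=shot('side')
a=W['pixels'].astype(int);m=((a[:,:,2]>a[:,:,0]+50)&(a[:,:,2]>110)).astype(np.uint8);m[240:]=0
cs,_=cv2.findContours(m,0,2);c=max(cs,key=cv2.contourArea);q=cv2.approxPolyDP(cv2.convexHull(c),6,True)[:,0];print(q.tolist())
q=q.astype(float);ctr=q.mean(0)
loc=[]
for x in q: loc.append((.06*np.sign(x[0]-ctr[0]),-.1*np.sign(x[1]-ctr[1]),.006))
o=[(W,l,x) for l,x in zip(loc,q)]
v,r=fitpose(o,[.47,.3,.05],fixz=.003);print(v,r.tolist())
X=rz(v[2])@np.array([0,0,.034])+[v[0],v[1],.003];print(X,proj(W,X))
loc=[rz(v[2])@np.array(l)+[v[0],v[1],.003] for l in [(-.06,-.1,.006),(-.06,.1,.006),(.06,.1,.006),(.06,-.1,.006)]]
im=[]
for c in (P,S):
    b=c['pixels'][:,:,::-1].copy();b=cv2.resize(b,None,fx=4,fy=4,interpolation=2)
    pp=((proj(c,loc)+.5)*4).astype(int);cv2.polylines(b,[pp.reshape(-1,1,2)],True,(0,0,255),1)
    u=pp.mean(0).astype(int);im.append(b[u[1]-190:u[1]+190,u[0]-200:u[0]+200])
cv2.imwrite('pics/p14.png',np.hstack(im))
E
```

```text
[[237, 42], [350, 53], [326, 227], [230, 220]]
[0.4664 0.3066 0.0079] [[-0.4, -0.4], [0.6, -0.8], [0.4, 1.5], [-0.8, 0.8]]
[0.4664 0.3066 0.037 ] [[285.7339 146.4598]]
```

View pics/p14.png

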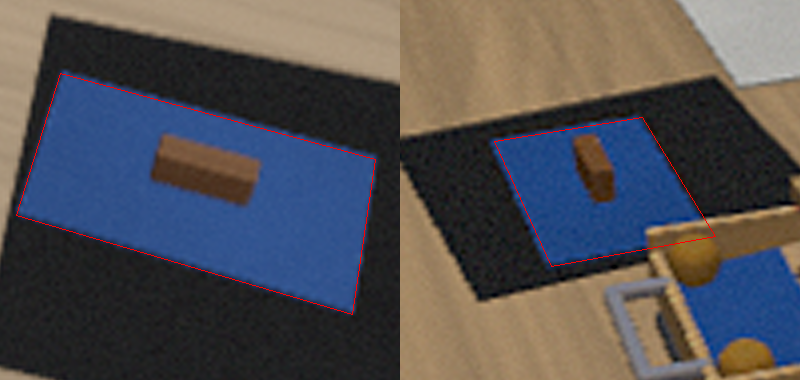

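```bash
python3 -m crank '[[[0.005,0.0285,-0.04,0,0,-4.85,0.5],[0.005,0.0285,-0.09,0,0,-4.85,0.5],[0.005,0.0285,-0.14,0,0,-4.85,0.5],[0.005,0.0285,-0.18,0,0,-4.85,0.5],[0.005,0.0285,-0.2,0,0,-4.85,0.5]]]'; python3 -m crank '[[[0,0,0,0,0,0,0.6],[0,0,0,0,0,0,0.6]]]'; python3 v.py v23
```

```text
t: 60.4
tcp_pos: [0.4659, 0.304, 0.0203]
tcp_rot: [3.139, 0.004, 0.004]
ft_force: [-0.4, -0.3, 0.5]
finger_gap: 0.498
t: 60.6
tcp_pos: [0.4676, 0.3054, 0.0253]
tcp_rot: [-3.141, -0.0, 0.005]
ft_force: [-0.1, -0.6, 1.1]
finger_gap: 0.401
[0.4676 0.3054 0.0253] 0.40053482277622005 [-0.1397 -0.5537  1.1032]
```

View pics/v23.png

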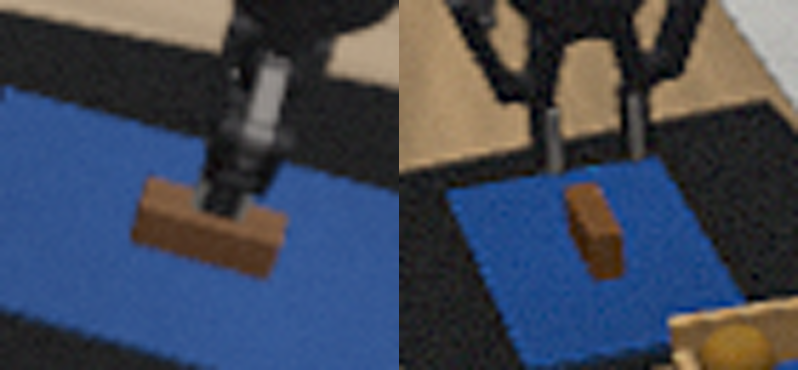

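```bash
python3 -m crank '[[[-0.001,0.001,-0.02,0,0,0.2,0.6],[-0.001,0.001,-0.035,0,0,0.2,0.6],[-0.001,0.001,-0.042,0,0,0.2,0.6],[-0.001,0.001,-0.042,0,0,0.2,0.6]]]'; python3 v.py v24; python3 -m crank '[[[0,0,0,0,0,0,0.8],[0,0,0,0,0,0,1],[0,0,0,0,0,0,1],[0,0,0,0,0,0,1]]]' 70
```

```text
t: 61.1
tcp_pos: [0.4657, 0.3065, -0.0182]
tcp_rot: [3.141, 0.001, 0.009]
ft_force: [-0.3, -0.2, -0.4]
finger_gap: 0.4
[ 0.4657  0.3065 -0.0182] 0.40046980498382184 [-0.3186 -0.2088 -0.3763]
t: 61.6
tcp_pos: [0.4666, 0.307, -0.0165]
tcp_rot: [-3.141, -0.001, 0.009]
ft_force: [-0.5, -1.6, 6.5]
finger_gap: 0.192
```

View pics/v24.png

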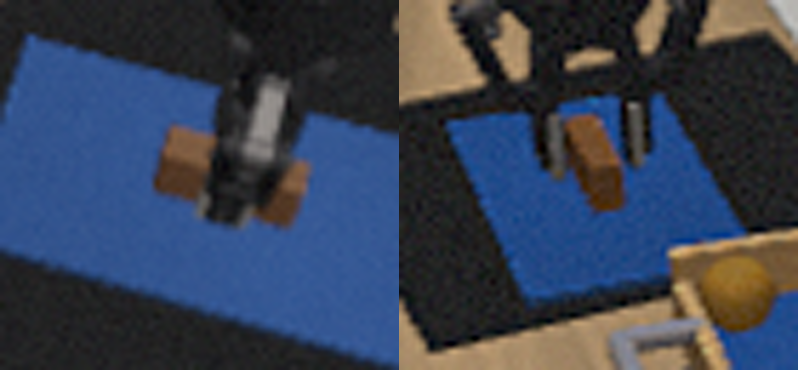

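```bash
python3 -m crank '[[[0,0,0.01,0,0,0,1],[0,0,0.03,0,0,0,1],[0,0,0.07,0,0,0,1],[0,0,0.11,0,0,0,1],[0,0,0.14,0,0,0,1]]]'; python3 -m crank '[[[0.01,-0.02,0,0,0,0,1],[0.03,-0.05,0,0,0,-1,1],[0.055,-0.09,0,0,0,-2,1],[0.08,-0.13,0,0,0,-2.45,1],[0.105,-0.17,0,0,0,-2.45,1]]]'; python3 -m crank '[[[0.025,-0.04,0,0,0,0,1],[0.044,-0.08,0,0,0,0,1],[0.044,-0.1,0,0,0,0,1],[0.044,-0.1,0,0,0,0,1],[0.044,-0.1,0,0,0,0,1]]]';  python3 - <<'E'
from fit import *
np.set_printoptions(precision=4,suppress=True)
s=manip.get_state();print(s['tcp_pos'],s['tcp_rot'],s['finger_gap'])
W=shot('wrist','w15');P=shot('scene');S=shot('side')
a=cv2.resize(P['pixels'][150:290,215:355,::-1],None,fx=2.8,fy=2.8,interpolation=2);b=cv2.resize(S['pixels'][130:270,200:340,::-1],None,fx=2.8,fy=2.8,interpolation=2)
cv2.imwrite('pics/p15.png',np.hstack([a,b]))
E
```

```text
t: 62.1
tcp_pos: [0.4662, 0.3069, 0.1258]
tcp_rot: [-3.14, -0.002, 0.009]
ft_force: [2.1, 0.7, -2.0]
finger_gap: 0.189
t: 62.6
tcp_pos: [0.5716, 0.1351, 0.1233]
tcp_rot: [-3.141, -0.001, -0.034]
ft_force: [0.7, 1.1, -1.4]
finger_gap: 0.195
t: 63.1
tcp_pos: [0.6149, 0.0367, 0.1228]
tcp_rot: [-3.141, -0.0, -0.035]
ft_force: [0.1, 0.4, -1.2]
finger_gap: 0.191
[0.6149 0.0367 0.1228] [-3.1413 -0.     -0.0345] 0.19089228813598078
```

View pics/w15.png

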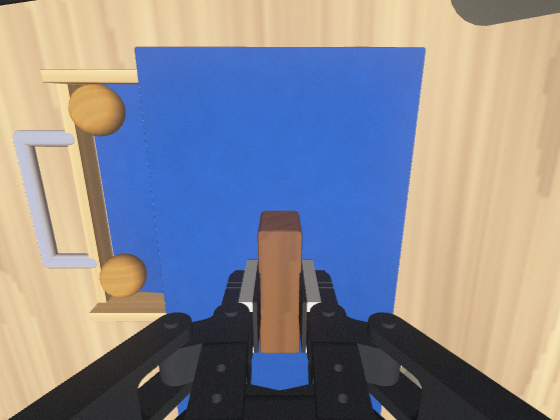

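View pics/p15.png

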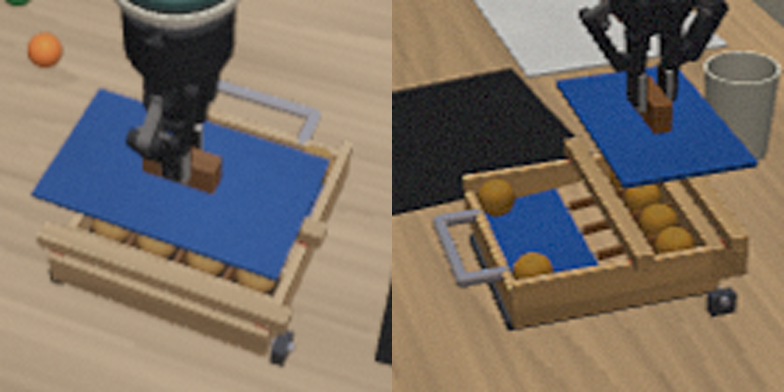

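```bash
python3 -m crank '[[[0.0005,0,-0.02,0,0,0,1],[0.0005,0,-0.04,0,0,0,1],[0.0005,0,-0.053,0,0,0,1],[0.0005,0,-0.057,0,0,0,1],[0.0005,0,-0.057,0,0,0,1]]]'; python3 -m crank '[[[0,0,-0.001,0,0,0,1],[0,0,-0.002,0,0,0,1],[0,0,-0.002,0,0,0,1]]]'; python3 -m crank '[[[0,0,-0.001,0,0,0,1],[0,0,-0.001,0,0,0,1],[0,0,-0.001,0,0,0,1]]]'; python3 v.py v25
```

```text
t: 63.75
tcp_pos: [0.6154, 0.0371, 0.0653]
tcp_rot: [-3.142, 0.001, -0.033]
ft_force: [0.1, -0.3, -1.0]
finger_gap: 0.191
t: 64.05
tcp_pos: [0.6157, 0.0367, 0.0639]
tcp_rot: [-3.142, -0.001, -0.034]
ft_force: [-0.1, 0.7, -1.9]
finger_gap: 0.191
t: 64.35
tcp_pos: [0.6155, 0.0367, 0.0625]
tcp_rot: [-3.142, 0.0, -0.034]
ft_force: [-0.2, -0.9, -1.1]
finger_gap: 0.193
[0.6155 0.0367 0.0625] 0.19262431384334844 [-0.2364 -0.8731 -1.0641]
```

View pics/v25.png

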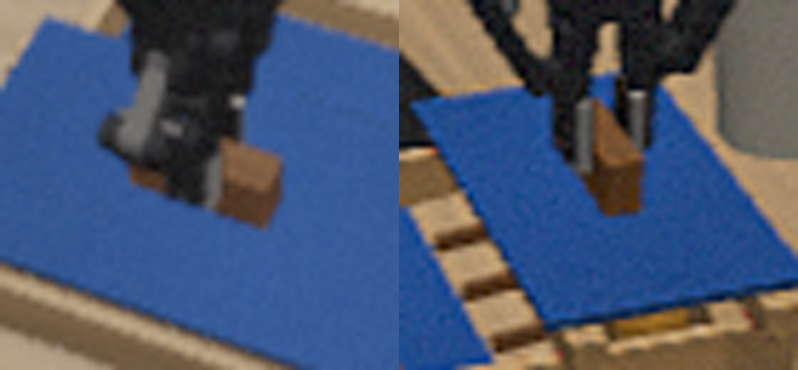

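```bash
python3 -m crank '[[[0,0,-0.001,0,0,0,1],[0,0,-0.001,0,0,0,1],[0,0,-0.001,0,0,0,1]]]'; python3 -m crank '[[[0,0,-0.001,0,0,0,1],[0,0,-0.001,0,0,0,1],[0,0,-0.001,0,0,0,1]]]'
```

```text
t: 64.75
tcp_pos: [0.6155, 0.0367, 0.0613]
tcp_rot: [3.142, 0.0, -0.034]
ft_force: [-0.5, 0.5, -1.9]
finger_gap: 0.192
t: 65.05
tcp_pos: [0.6156, 0.0367, 0.0605]
tcp_rot: [3.142, -0.0, -0.034]
ft_force: [-0.0, 0.7, 0.2]
finger_gap: 0.19
```

```bash
python3 -m crank '[[[0,0,-0.0005,0,0,0,1],[0,0,-0.001,0,0,0,1],[0,0,-0.001,0,0,0,1],[0,0,-0.001,0,0,0,1]]]'
```

```text
t: 65.45
tcp_pos: [0.6157, 0.0368, 0.0605]
tcp_rot: [3.142, -0.001, -0.034]
ft_force: [-4.6, 0.7, 8.0]
finger_gap: 0.19
```

```bash
python3 -m crank '[[[0,0,0.001,0,0,0,1],[0,0,0.001,0,0,0,0.7],[0,0,0.001,0,0,0,0.6],[0,0,0.002,0,0,0,0.6],[0,0,0.02,0,0,0,0.6]]]'; python3 -m crank '[[[0,0,0.05,0,0,0,0.6],[0,0,0.1,0,0,0,0.6],[0,-0.02,0.14,0,0,0,0.6],[0,-0.05,0.16,0,0,0,0.6],[0,-0.08,0.18,0,0,0,0.6]]]';  python3 -m crank '[[[0,0,0,0,0,0,0.6],[0,0,0,0,0,0,0.6]]]'; python3 - <<'E'
from fit import *
np.set_printoptions(precision=4,suppress=True)
s=manip.get_state();print(s['tcp_pos'],s['tcp_rot'],s['finger_gap'])
W=shot('wrist','w16');P=shot('scene');S=shot('side')
a=cv2.resize(P['pixels'][180:290,225:335,::-1],None,fx=3.6,fy=3.6,interpolation=2);b=cv2.resize(S['pixels'][150:260,220:330,::-1],None,fx=3.6,fy=3.6,interpolation=2)
cv2.imwrite('pics/p16.png',np.hstack([a,b]))
E
```

```text
t: 65.95
tcp_pos: [0.6144, 0.0367, 0.0778]
tcp_rot: [3.141, 0.004, -0.034]
ft_force: [-0.2, -0.0, 1.0]
finger_gap: 0.4
t: 66.45
tcp_pos: [0.6154, -0.0439, 0.2629]
tcp_rot: [3.141, -0.003, -0.033]
ft_force: [-0.6, -0.1, -0.7]
finger_gap: 0.403
t: 66.65
tcp_pos: [0.6155, -0.0436, 0.2608]
tcp_rot: [-3.141, -0.001, -0.035]
ft_force: [-0.3, 0.2, 0.5]
finger_gap: 0.397
[ 0.6155 -0.0436  0.2608] [-3.1415 -0.0014 -0.0347] 0.3973396542123148
```

View pics/w16.png

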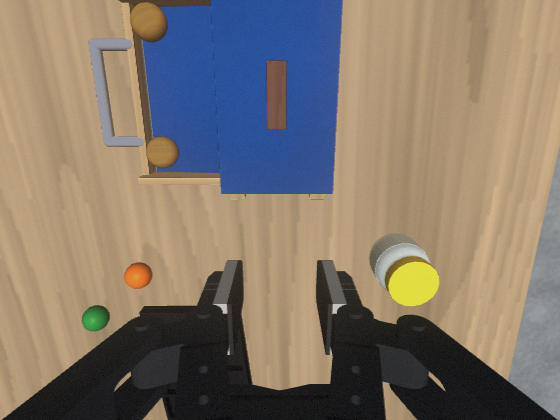

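View pics/p16.png

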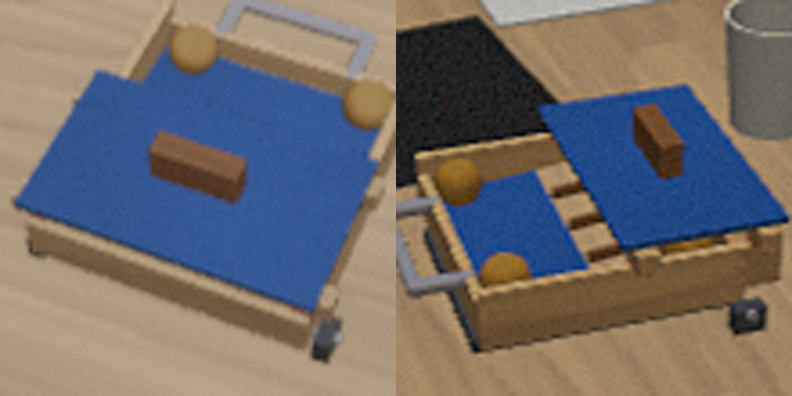

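```bash
python3 - <<'E'
from fit import *
np.set_printoptions(precision=4,suppress=True)
P=shot('scene');S=shot('side');W=shot('wrist')
im=[]
for c,v in ((P,(.6456,.0368,-.0374,.0167)),(S,(.6456,.0368,-.0374,.0167)),(W,(.6487,.0358,-.0348,.0167))):
    b=cv2.resize(c['pixels'][:,:,::-1],None,fx=3.6,fy=3.6,interpolation=2)
    f=lambda L:((proj(c,[rz(v[2])@np.array(l)+[v[0],v[1],v[3]] for l in L])+.5)*3.6).astype(int)
    p=f([(-.0915,-.1,.07),(-.0915,.1,.07),(.0285,.1,.07),(.0285,-.1,.07)])
    cv2.polylines(b,[p.reshape(-1,1,2)],True,(0,0,255),1)
    for x in (-.075,.012):
        q=f([(x-.008,-.108,.048),(x+.008,-.108,.048),(x+.008,-.108,.064),(x-.008,-.108,.064)]);cv2.polylines(b,[q.reshape(-1,1,2)],True,(0,255,0),1)
    u=p.mean(0).astype(int);u[1]=max(u[1],230);im.append(b[u[1]-230:u[1]+230,u[0]-266:u[0]+266])
    print(im[-1].shape)
cv2.imwrite('pics/p17.png',cv2.resize(np.hstack(im[:2]),(800,346)))
cv2.imwrite('pics/w17.png',im[2])
E
```

```text
(460, 532, 3)
(460, 532, 3)
(460, 532, 3)
```

View pics/p17.png

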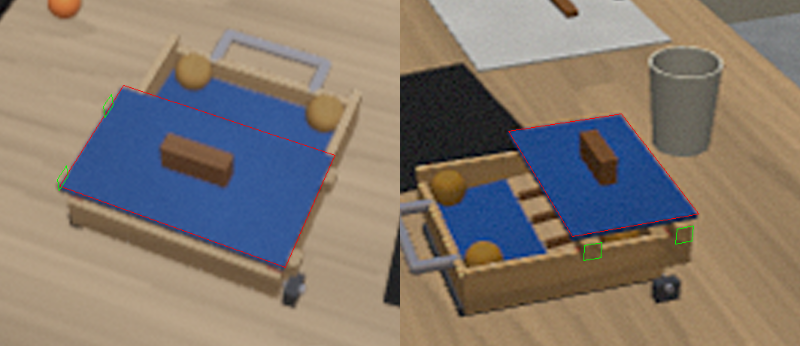

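View pics/w17.png

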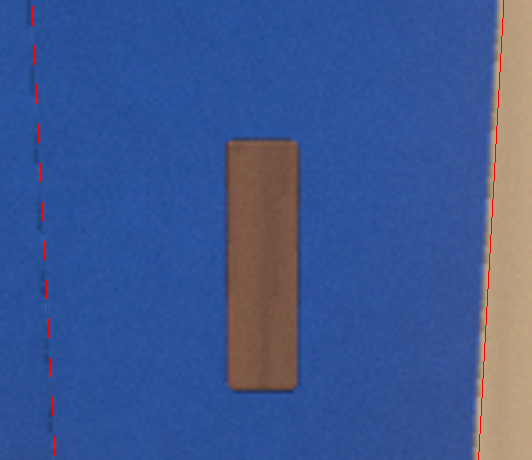

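```bash
python3 -c "
from bench import manip
s=manip.get_state();print(s['t'],s['ft_force']);print(manip.sign_off())"
```

```text
66.95 [-1.04219223 -0.15670297  0.60660227]
the job is handed in; nothing more can be done
None
```

I finished the whole task, and the job was handed in at 67 s of the 208 s allowed. The hand-in gave no verdict.

- **Balls:** All six gold balls went from the bin into the blue channel. I lifted the board by its handle to about 0.5 rad, held it for about 1.5 s and lowered it fully. The pictures then showed one ball in each of the four pockets and the two extras back in the channel.
- **Sticks and panel:** I laid the two sticks on the red marks, then set the panel on them and let go. The panel had already been knocked about 3.5 cm aside on the mat, so I located it again before picking it up.

**Last checks**
- In all three cameras the panel lines up with its target to about 1 mm. It looked level, and the balls are clear under it.
- The far stick sits about 1.3 mm off centre in both x and y by my estimate. It looked square, and I left it there. I did not measure the near stick's position as closely.
- The gripper was clear of everything at hand-in. I never touched the cup, the jar or the look-alike balls.

**What disagreed or failed**
- The fingertips turned out to sit about 3 cm above the tool position the robot reports. I missed a ball twice and a stick once before correcting for it. Each time the fingers shut without picking it up.
- The wrist camera and the fixed cameras differ by 2–3 mm on the board's position. I placed things using the wrist view, corrected by what the placed sticks showed.

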